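# Hang the rinsed basket of bangles on the drain stand with an S-hook

## Task

Hang the rinsed basket up to drain: the steel S-hook from the little rack goes over the arm of the drain stand, and the basket hangs by its bail from the S-hook's lower bend, clear of the drip tray, with both brass bangles still in it. The basket sits close in the rinse pan and can only be lifted out by its bail, so stand it down on the free surface, let go, and take it again by one end so that the bail is free for the hook. Leave it hanging quietly and do not push the brush, the steel block or the lid of beads about.

Things in the scene. Friction and masses are not known exactly. Their poses are not given: they have to be found in the camera images.
- drain_stand: Fixed steel drain stand: flat drip tray (x -45 to +107 mm, 134 mm wide in y, rim 9 mm high) with a post (16 mm thick) at x = +96 mm that carries a level round arm, 10 mm thick, axis 300 mm up, along the stand's x. Origin on the work surface below the hanging place; x points along the arm to the post, to the robot's right (within 0.2 rad), y away from the robot, z up.
- stand_top (a point): Upper side of the drain stand's arm above the stand's origin, 305 mm above the work surface; axes as the stand's. The arm is straight from x = -34 mm, where its free end turns up to a black ball (to x = -50 mm, 14 mm above the arm), on the left, to x = +66 mm, where it bends down to the post. The S-hook may hang from x = -35 to +65 mm.
- hook_rack: Fixed low rack: wooden foot 62 x 76 x 12 mm, a round steel rail 10 mm thick along the rack's y axis, straight for 40 mm, its axis 135 mm above the work surface, on two posts 56 mm apart. Origin under the middle of the rail on the work surface, z up. Its -x side faces the robot, turned up to 0.5 rad.
- s_hook: Loose S-hook of 6 mm steel rod, 117 mm long, 90 g, hanging on the rack's rail; free to swing. Flat in its x-z plane. Origin: inside of the top bend, where it rests; z up. Two half-round bends, radius 17 mm (rod centre), centred at x = 0, z = -14 and -94 mm. Top tip x = +17, z = -18 mm. The shank slants from x = -13.5, z = -29 to x = +13.5, z = -79 mm. On the rack -x faces the robot.
- hook_grip (a point): A good place to pinch the S-hook, across its y: upper end of the shank, at x = -17, z = -14 mm of s_hook, beside the rail (the rail's surface is 12 mm away in +x); axes as s_hook.
- hook_tip (a point): Free tip of the S-hook's lower bend (end of the rod, 3 mm round), x = -17, z = -87 mm of s_hook; axes as s_hook. The lower bend is open upward between this tip and the shank: a bail enters over the tip, coming from the -x side, with 28 mm clear width inside the bend. On the stand there is more room for the gripper if -x faces the robot.
- hook_bottom (a point): Inside of the S-hook's lower bend at its lowest point, x = 0, z = -108 mm of s_hook; axes as s_hook. The centre of a bail hanging there is 3 mm above this point.
- rinse_pan: Fixed, empty stainless rinse pan, 168 x 84 mm outside, 68 mm high (rim bead to 70 mm), walls and floor 4 mm, small grips at the ends to +-96 mm along x. Origin on the work surface under its middle; x along its long side, z up. Beware of the wooden bench pin over the surface behind it, 355 to 377 mm up, its near edge from about (0.458, 0.203) to (0.517, 0.149) m, running back and left from there.
- basket: Loose perforated metal basket, 144 (x) x 58 (y) x 45 mm, walls and floor 3 mm, 0.14 to 0.22 kg without the bangles. Origin: middle of the underside, z up. It starts standing on the pan's floor, 4 mm up, its rim 20 mm below the pan's, 5 to 11 mm free all round. Both ends are alike; out of the pan it can be gripped across its 58 mm width near an end (the bail and hook need the middle 60 mm).
- bail_top (a point): Peak of the basket's rigid, closed bail (6 mm rod), rod centre, 112 mm above the basket's underside; axes as the basket's. The bail stands in the plane x = 0: legs at y = +-23.5 mm inside the walls, upright to z = 88 mm, then roof-shaped up to this peak at y = 0.
- bangle_a: Brass bangle blank, ring 44 mm outside, 34 mm inside, 8 mm high, 20 g, lying loose in the basket. Origin in the middle of its underside.
- bangle_b: Brass bangle blank, ring 40 mm outside, 30 mm inside, 8 mm high, 20 g, lying loose in the basket. Origin in the middle of its underside.
- flux_brush: Bystander: wooden brush with brass bristles, 150 mm long (y), 15 mm wide, 23 mm high, lying on the work surface; origin in the middle of its underside.
- bench_block: Bystander: square steel bench block, 75 x 75 x 22 mm; origin in the middle of its underside.
- bead_lid: Bystander: round dark lid holding beads, 63 mm across, 10 mm high; origin in the middle of its underside.

How it is judged:
On the way:
1. the basket, lifted out of the pan, stands upright on the work surface or in the drip tray and is let go (horizontal distance between basket and rinse_pan above 0.09 m and height (world z) of basket between -0.003 and 0.012 m and angle between basket's own z axis and vertical below 0.06 rad and contact force between the fingers and basket below 0.05 N and linear speed of basket below 0.03 m/s), for 0.2 s.
At the end, for the whole second after the job is handed in: The S-hook rests by its top bend on the arm; the basket hangs by the peak of its bail in the lower bend (within 9 mm), over 50 mm up, tilted under 0.15 rad, both bangles inside; both hang still (under 0.06 m/s) and let go (y of s_hook in the frame of stand_top between -0.008 and 0.008 m and z of s_hook in the frame of stand_top between -0.006 and 0.004 m and x of s_hook in the frame of stand_top between -0.035 and 0.065 m and angle between s_hook's own z axis and vertical below 0.2 rad and x of bail_top in the frame of hook_bottom between -0.009 and 0.009 m and y of bail_top in the frame of hook_bottom between -0.012 and 0.012 m and z of bail_top in the frame of hook_bottom between 0.001 and 0.013 m and contact force between basket and s_hook above 0.8 N and height (world z) of basket above 0.05 m and angle between basket's own z axis and vertical below 0.15 rad and x of bangle_a in the frame of basket between -0.072 and 0.072 m and y of bangle_a in the frame of basket between -0.03 and 0.03 m and z of bangle_a in the frame of basket between -0.002 and 0.04 m and x of bangle_b in the frame of basket between -0.072 and 0.072 m and y of bangle_b in the frame of basket between -0.03 and 0.03 m and z of bangle_b in the frame of basket between -0.002 and 0.04 m and linear speed of each of basket, s_hook below 0.06 m/s and contact force between the fingers and basket below 0.05 N and contact force between the fingers and s_hook below 0.05 N); the robot touches nothing.
It fails at once if the flux brush is pushed more than 30 mm (distance of flux_brush from where it was at the start of the episode above 0.03 m).
It fails at once if the bench block is pushed more than 30 mm (distance of bench_block from where it was at the start of the episode above 0.03 m).
It fails at once if the bead lid is pushed more than 30 mm (distance of bead_lid from where it was at the start of the episode above 0.03 m).
It also fails if it takes over 72 s, if anything falls off the work surface, if the arm or the gripper's body presses on something with over 40 N, if the wrist force passes 120 N, or if a joint passes its speed limit or range.

## Robot

A 6-joint arm with a two-finger parallel gripper is mounted at the origin on a cart in front of the work surface, level with it; the furniture and walls round the work are solid. World frame = base frame: x ahead of the robot, y to its left, z up, the work surface at z = 0. Lengths are in m, angles in rad, forces in N, time in s.
With the tool pointing down it reaches from about 0.275 to 0.975 m from the base axis. Payload 8.4 kg.
Tool frame: the origin (TCP) lies midway between the tips of the shut fingers; the grasp point (between the pads) lies r.grip_point_offset behind it (r.grip_point_offset is the distance from the TCP to the grasp point, in m); z points along the fingers, y is the line along which they close (so a half turn about z gives the same grasp; the last joint's range is limited). The gripper opens to 92 mm and grips with 3 to 60 N. Pads are 20 mm wide; open, the fingers measure 128 mm over their backs; the gripper's body (75 mm by 189 mm) begins 69 mm behind the grasp point.
Start: joints at [-1.118, 0.353, 1.633, -0, 1.155, -0.002], TCP at [0.275, -0.561, 0.215] pointing down, gripper open.
Joint ranges: [-2.63, 2.63], [-0.92, 2.1], [0.06, 2.66], [-1.3, 4.44], [0, 2.69], [-3.02, 3.02]. Speed limits (rad/s): [2.22, 2.22, 2.79, 3.14, 3.14, 3.14].

## Interface

Orientations are given as a unit quaternion [x, y, z, w].
In Python, from bench import r, vision, job gives the robot as it stands. The module is installed in compiled form; this text tells all that it offers.
- The arm moves only by the shell command python3 -m pendant 'ROWS' [OPENING]. ROWS is JSON, a list of rows, each an object of numbers: "dx", "dy", "dz": the shift along the tool's x, y, z each as a share of 0.4 m, from -1 to 1; "roll": the turn about the tool's z as a share of 45 degrees, from -1 to 1. In form: [{"dx": .., "dy": .., "dz": .., "roll": ..}, ...]. A call has 1 to 20 rows; each row is the pose to reach, as a shift and turn from the pose commanded when the call began, along the tool's axes at that moment; what a row does not reach only later rows make up. A row lasts 1/10 s, in which the tool goes at most 50 mm and 8.59 degrees, less where a joint would pass 70% of its speed; a pose out of reach is approached as far as the arm can. A call with a number of a shift or a turn outside -1 to 1 is refused whole. A call with a gripper value outside its range is refused whole. OPENING is the closure, from 0 (fully open) to 1 (shut), set as the call begins (- or left out, the last holds). The fingers move at their own pace and stop on an object; the grip force is fixed at half the most. Time passes only in rows, so rows that repeat a pose let the fingers close. It gives the time, the measured TCP pose, the force, the opening and the grip force at its end, in the units of the state.
- r.observe(): the state, without advancing time (a new reading comes with each control period).
- vision.camera(name): name is "scene" or "top" or "wrist"; returns a dict with "pixels" (400x640x3 uint8, red, green, blue), "vfov" (degrees; the focal length in pixels is half the picture's height over the tangent of half this angle, whatever the lens; pixels are square), "cx", "cy" (the principal point, pixels), "world_from_camera" (4x4, takes a point from camera to world coordinates). Camera axes: x right, y down, z forward; pixel columns grow to the right and rows downward; lengths in m; the calibration is good to about 2 mm. A picture is of the moment at which its call begins. There is no depth.
- job.finish_job(): hands the job in; it is judged then, once.
Trained networks look in a picture, given as the dict that the camera call returned (one of the last four; its "shot" number tells which), for a name from the list of things; names that differ only in an ending like _2 or _b are one class to them, and where a whole thing is asked for, a point or a joint stands for the part that bears it (a point fixed in the world has none). Each returns a list of dicts, best first, with "conf" (0 to 1); they miss things now and then, are a little off and sometimes report something else, mostly with a low value. They report only what shows in the picture. A call takes as long as a camera call.
- vision.boxes_of(picture, name): "bbox" ([centre column, centre row, width, height] in pixels, round what is visible of it).
- vision.silhouettes(picture, name): "region" (400x640 bool, what is visible of it) and "bbox" ([centre column, centre row, width, height] in pixels, round what is visible of it).
- vision.place_of(picture, name): "location" ([column, row] in pixels: a listed point, or the origin of a listed thing).
The state is a dict: "time_s": time; "q": joint angles; "joint_vel": joint speeds; "joint_torque": joint torques, N m; "tool_pos": TCP position; "ee_rot": TCP orientation; "wrist_force": force on the tool from outside, world axes, zero at the start; "torque": the same for the moment, N m; "finger_gap": finger opening in m; "grip_force": force on a finger pad.
Only numpy, scipy, OpenCV 4.12 (cv2) and the standard library are available. Lean on these libraries where they do the work, as an engineer would, in place of code of your own. Each camera call takes 0.05 s, during which the arm holds its last target. There are 200 camera calls.

## Working session

There is one attempt and no reset: what is moved stays moved. The work goes in short steps, Python scripts to look and compute and a shell command to move; the robot and the scene stay as the last step left them, time stands still between calls to the robot, and variables do not carry over. Pictures are saved under pics/ and viewed, at most 10 in all, crops included, and the job is handed in when it is done.

```bash
mkdir -p pics
cat > h.py <<'E'
import numpy as np, cv2
from bench import r, vision, job
from scipy.spatial.transform import Rotation as R
def ray(c,px):
    f=200/np.tan(np.radians(c["vfov"])/2); T=np.array(c["world_from_camera"])
    d=np.array([(px[0]-c["cx"])/f,(px[1]-c["cy"])/f,1.]); d=T[:3,:3]@d
    return T[:3,3],d/np.linalg.norm(d)
def at_z(c,px,z):
    o,d=ray(c,px); return o+d*(z-o[2])/d[2]
def proj(c,p):
    f=200/np.tan(np.radians(c["vfov"])/2); T=np.array(c["world_from_camera"])
    q=T[:3,:3].T@(np.array(p)-T[:3,3]); return np.array([c["cx"]+f*q[0]/q[2],c["cy"]+f*q[1]/q[2]])
def tri(l):
    A=np.zeros((3,3));b=np.zeros(3)
    for c,px in l:
        o,d=ray(c,px);M=np.eye(3)-np.outer(d,d);A+=M;b+=M@o
    p=np.linalg.solve(A,b); return p,[np.round(proj(c,p)-px,1) for c,px in l]
def shot(n,f=None):
    c=vision.camera(n)
    if f: cv2.imwrite("pics/"+f,c["pixels"][:,:,::-1])
    return c
E
cat > a.py <<'E'
from h import *
np.set_printoptions(precision=3,suppress=True)
s=shot("scene","s0.png");t=shot("top","t0.png")
print(r.grip_point_offset,{k:np.round(v,3) for k,v in r.observe().items()})
for c in (s,t): print(np.array(c["world_from_camera"]),c["vfov"],c["cx"],c["cy"])
for n in "drain_stand stand_top hook_rack s_hook hook_grip hook_tip hook_bottom rinse_pan basket bail_top bangle_a flux_brush bench_block bead_lid".split():
    L=[]
    for c in (s,t):
        p=vision.place_of(c,n)
        print(n,[(np.round(q["location"],1),round(q["conf"],2)) for q in p[:2]],end=" ")
        if p: L.append((c,p[0]["location"]))
    print(tri(L) if len(L)==2 else "")
E
python3 a.py
```

```text
0.0187 {'time_s': np.float64(0.1), 'q': array([-1.118,  0.354,  1.634, -0.   ,  1.155, -0.002]), 'joint_vel': array([-0.   , -0.001, -0.001,  0.   , -0.001, -0.   ]), 'joint_torque': array([ -0.   , -59.491, -33.493,   0.07 ,   0.018,  -0.   ]), 'tool_pos': array([ 0.274, -0.561,  0.214]), 'ee_rot': array([ 0.974,  0.225, -0.   , -0.001]), 'wrist_force': array([-0.449,  0.982,  0.272]), 'torque': array([ 0.004, -0.003, -0.01 ]), 'grip_force': np.float64(0.0), 'finger_gap': np.float64(0.092)}
[[-0.71  -0.499  0.497 -0.099]
 [-0.704  0.521 -0.482  0.628]
 [-0.019 -0.692 -0.721  1.015]
 [ 0.     0.     0.     1.   ]] 47.33845867760668 325.37105485328345 199.42690248422954
[[-0.026 -0.981  0.192  0.328]
 [-1.     0.027 -0.001  0.051]
 [-0.004 -0.192 -0.981  1.042]
 [ 0.     0.     0.     1.   ]] 52.936197332119065 309.8915425342262 201.60320952687837
drain_stand [(array([312.2, 207. ]), 0.82), (array([387.5, 216.5]), 0.21)] drain_stand [(array([326. , 172.3]), 0.75)] (array([0.607, 0.003, 0.005]), [array([-1. , -0.2]), array([0.7, 0.9])])
stand_top [(array([306.6, 126.2]), 0.72)] stand_t
[... 1641 characters left out ...]
08.2]), 0.49), (array([311.4, 298.3]), 0.47)] bangle_a [(array([217.5, 249.2]), 0.53), (array([237.8, 266.4]), 0.52)] (array([ 0.416,  0.295, -0.003]), [array([1.4, 0.3]), array([-0.9, -1.1])])
flux_brush [(array([289.3, 248.3]), 0.75), (array([282.2, 305.7]), 0.53)] flux_brush [(array([268.6, 203.6]), 0.69)] (array([0.528, 0.159, 0.016]), [array([0.8, 0.2]), array([-0.6, -0.7])])
bench_block [(array([281.7, 229.5]), 0.72)] bench_block [(array([280., 173.]), 0.74)] (array([0.608, 0.126, 0.004]), [array([-1.2, -0.3]), array([0.8, 1.1])])
bead_lid [(array([326.4, 273.1]), 0.78)] bead_lid [(array([277.1, 249. ]), 0.68)] (array([ 0.409,  0.138, -0.004]), [array([-0.2, -0. ]), array([0.1, 0.1])])
```

```bash
python3 -c "
import cv2
s=cv2.imread('pics/s0.png');t=cv2.imread('pics/t0.png')
a=cv2.resize(s[80:340,220:440],None,fx=1.8,fy=1.8,interpolation=2)
b=cv2.resize(t[100:320,170:430],None,fx=1.5,fy=1.5,interpolation=2)
import numpy as np
h=max(a.shape[0],b.shape[0]);o=np.zeros((h,a.shape[1]+b.shape[1],3),'uint8');o[:a.shape[0],:a.shape[1]]=a;o[:b.shape[0],a.shape[1]:]=b
print(o.shape);cv2.imwrite('pics/c0.png',o)"
```

```text
(468, 786, 3)
```

View pics/c0.png

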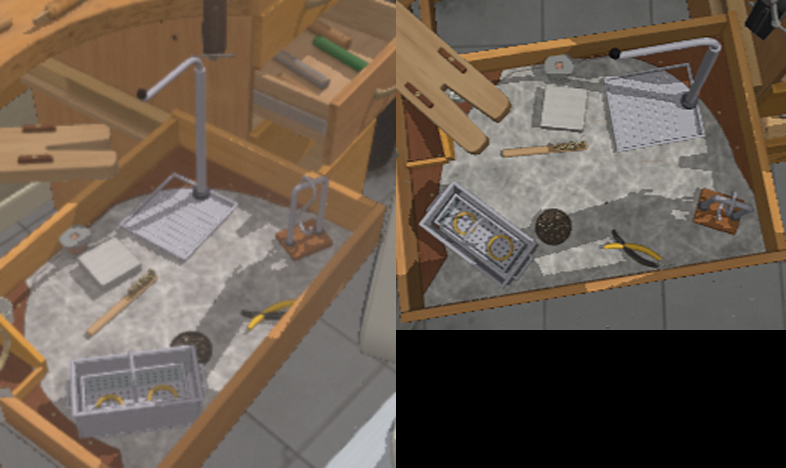

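View pics/t0.png

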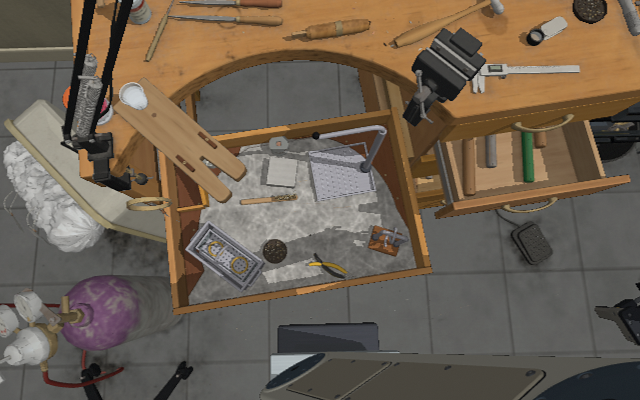

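Images show the pan at left, around (225,255) in the top view, with both bangles inside. The stand is around (340,170), the rack and hook around (385,240), and there is free surface around (310,225). Next I'll fit the fixed poses by silhouette hulls.

```bash
cat > fit.py <<'E'
from h import *
from scipy.optimize import minimize
def box(x0,x1,y0,y1,z0,z1): return np.array([[x,y,z] for x in(x0,x1) for y in(y0,y1) for z in(z0,z1)])
cyl=lambda p,rr: np.vstack([np.array(p)+rr*np.array(d) for d in ([1,0,0],[-1,0,0],[0,1,0],[0,-1,0],[0,0,1],[0,0,-1])])
M=dict(rinse_pan=[box(-.084,.084,-.042,.042,0,.070)],
 drain_stand=[box(-.045,.107,-.067,.067,0,.009),np.vstack([cyl([-.042,0,.312],.007),cyl([.066,0,.3],.005),cyl([.09,0,.29],.006),box(.088,.104,-.008,.008,0,.28)])],
 hook_rack=[box(-.031,.031,-.038,.038,0,.012),np.vstack([box(-.005,.005,-.033,.033,.012,.115),cyl([0,-.02,.135],.005),cyl([0,.02,.135],.005)])],
 basket=[box(-.072,.072,-.029,.029,.0,.045)],
 flux_brush=[box(-.0075,.0075,-.075,.075,0,.023)],bench_block=[box(-.0375,.0375,-.0375,.0375,0,.022)])
def mask(c,n,v,z0=0):
    cs,sn=np.cos(v[2]),np.sin(v[2]);T=np.array([[cs,-sn,0],[sn,cs,0],[0,0,1]])
    m=np.zeros((1600,2560),'uint8')
    for P in M[n]:
        q=np.array([proj(c,T@p+[v[0],v[1],z0]) for p in P])*4
        cv2.fillConvexPoly(m,cv2.convexHull(q.astype(np.int32)),1)
    return cv2.resize(m.astype(np.float32),(640,400),interpolation=cv2.INTER_AREA)
def fit(cams,n,v0,z0=0,hull=False):
    obs=[]
    for c in cams:
        s=vision.silhouettes(c,n)
        if not s: continue
        m=s[0]["region"].astype('uint8')
        if hull:
            h=cv2.convexHull(cv2.findNonZero(m)); m=np.zeros_like(m); cv2.fillConvexPoly(m,h,1)
        obs.append((c,m.astype(np.float32)))
    f=lambda v: np.mean([np.abs(mask(c,n,[v[0]/10,v[1]/10,v[2]],z0)-m).sum()/m.sum() for c,m in obs])
    b=min((minimize(f,[v0[0]*10,v0[1]*10,v0[2]+d],method="Nelder-Mead",options=dict(initial_simplex=[[v0[0]*10+a,v0[1]*10+e,v0[2]+d+g] for a,e,g in((0,0,0),(.15,0,.05),(0,.15,-.05),(-.1,-.1,.15))],maxiter=90)) for d in (-.15,.15)),key=lambda q:q.fun)
    return np.round([b.x[0]/10,b.x[1]/10,b.x[2]],4),round(b.fun,3),len(obs)
if __name__=="__main__":
    s=shot("scene");t=shot("top")
    for n,v,z,h in (("rinse_pan",(.396,.254,1.03),0,True),("drain_stand",(.607,.003,-1.57),0,False),("hook_rack",(.415,-.137,-.3),0,False),("basket",(.393,.26,1.03),.004,True),("flux_brush",(.528,.159,1.7),0,False),("bench_block",(.608,.126,0),0,False)):
        print(n,[fit(c,n,v,z,h) for c in ([s,t],[s],[t])])
E
python3 fit.py
```

```text
rinse_pan [(array([0.3918, 0.2611, 0.8966]), np.float64(0.086), 2), (array([0.3921, 0.2612, 0.9037]), np.float64(0.082), 1), (array([0.3912, 0.2614, 0.9004]), np.float64(0.085), 1)]
drain_stand [(array([ 0.6034, -0.0046, -1.3917]), np.float64(0.452), 2), (array([ 0.5977, -0.0078, -1.2955]), np.float64(0.68), 1), (array([ 0.6049, -0.0043, -1.4108]), np.float64(0.211), 1)]
hook_rack [(array([ 0.422 , -0.1401, -0.3204]), np.float64(0.309), 2), (array([ 0.4223, -0.1411, -0.2996]), np.float64(0.427), 1), (array([ 0.4219, -0.1395, -0.3237]), np.float64(0.191), 1)]
basket [(array([0.3939, 0.2601, 0.9297]), np.float64(0.235), 2), (array([0.4041, 0.2509, 0.9304]), np.float64(0.35), 1), (array([0.3935, 0.262 , 0.9348]), np.float64(0.055), 1)]
flux_brush [(array([0.5349, 0.0701, 3.0023]), np.float64(1.731), 2), (array([0.5546, 0.2129, 1.1179]), np.float64(1.84), 1), (array([0.5156, 0.1347, 2.0889]), np.float64(1.938), 1)]
bench_block [(array([ 0.6107,  0.1221, -0.1005]), np.float64(0.125), 2), (array([ 0.608 ,  0.1234, -0.0288]), np.float64(0.132), 1), (array([ 0.6105,  0.1226, -0.1109]), np.float64(0.108), 1)]
```

```bash
cat >> h.py <<'E'
import sys
def yaw(): 
    x=R.from_quat(r.observe()["ee_rot"]).as_matrix()[:,0]; return np.arctan2(x[1],x[0])
def go(x,y,z,w=None):
    o=r.observe();p=np.array(o["tool_pos"]);m=R.from_quat(o["ee_rot"]).as_matrix()
    d=m.T@(np.array([x,y,z])-p)/.4
    dw=0 if w is None else -np.degrees((w-yaw()+np.pi)%(2*np.pi)-np.pi)/45
    print("dx %.3f dy %.3f dz %.3f roll %.3f | pos"%(*d,dw),np.round(p,4),"yaw %.3f"%yaw(),"dist",np.round(np.linalg.norm(d)*.4,3),"m zz",np.round(m[2,2],4))
E
python3 -c "
from h import *
go(.37,-.12,.27,-.32)"
```

```text
dx 0.699 dy -0.887 dz -0.139 roll 0.986 | pos [ 0.2745 -0.5615  0.2146] yaw 0.455 dist 0.455 m zz -1.0
```

```bash
R='{"dx":0.7,"dy":-0.887,"dz":-0.139,"roll":0.986}'; python3 -m pendant '[{"dx":0.7,"dy":-0.887,"dz":-0.139,"roll":0.986},{"dx":0.7,"dy":-0.887,"dz":-0.139,"roll":0.986},{"dx":0.7,"dy":-0.887,"dz":-0.139,"roll":0.986},{"dx":0.7,"dy":-0.887,"dz":-0.139,"roll":0.986},{"dx":0.7,"dy":-0.887,"dz":-0.139,"roll":0.986},{"dx":0.7,"dy":-0.887,"dz":-0.139,"roll":0.986},{"dx":0.7,"dy":-0.887,"dz":-0.139,"roll":0.986},{"dx":0.7,"dy":-0.887,"dz":-0.139,"roll":0.986},{"dx":0.7,"dy":-0.887,"dz":-0.139,"roll":0.986},{"dx":0.7,"dy":-0.887,"dz":-0.139,"roll":0.986},{"dx":0.7,"dy":-0.887,"dz":-0.139,"roll":0.986},{"dx":0.7,"dy":-0.887,"dz":-0.139,"roll":0.986},{"dx":0.7,"dy":-0.887,"dz":-0.139,"roll":0.986},{"dx":0.7,"dy":-0.887,"dz":-0.139,"roll":0.986}]'
cat > b.py <<'E'
from h import *
from fit import fit
np.set_printoptions(precision=4,suppress=True)
w=shot("wrist","w1.png");s=shot("scene");t=shot("top")
print(np.array(w["world_from_camera"]),w["vfov"])
for n in "s_hook hook_grip hook_tip hook_bottom hook_rack stand_top drain_stand".split():
    L=[]
    for c in (w,s,t):
        p=vision.place_of(c,n); print(n,[(np.round(q["location"],1),round(q["conf"],2)) for q in p[:2]],end=" ")
        if p: L.append((c,p[0]["location"]))
    print(tri(L) if len(L)>1 else "")
print(fit([w,t],"hook_rack",(.422,-.14,-.32)),fit([w],"hook_rack",(.422,-.14,-.32)))
E
python3 b.py
```

```text
time_s: 4.2
tool_pos: [0.3699, -0.1209, 0.2699]
ee_rot: [0.987, -0.16, -0.0, 0.0]
wrist_force: [0.1, -0.4, -0.4]
finger_gap: 0.0919
grip_force: 0.0
[[-0.315  -0.9097 -0.2706  0.4462]
 [-0.9491  0.302   0.0897 -0.1479]
 [ 0.0001  0.285  -0.9585  0.441 ]
 [ 0.      0.      0.      1.    ]] 60.333406261905694
s_hook [(array([315.8, 128.8]), 0.86)] s_hook [(array([391.7, 180.3]), 0.54), (array([279.9, 228. ]), 0.41)] s_hook [] (array([ 0.4246, -0.1376,  0.1386]), [array([0.4, 0.3]), array([-0.2, -0. ])])
hook_grip [(array([316.5, 147.5]), 0.56)] hook_grip [(array([392.8, 184.3]), 0.49), (array([296.6, 305.8]), 0.28)] hook_grip [(array([385.7, 244.5]), 0.54)] (array([ 0.4076, -0.1254,  0.138 ]), [array([-7.2,  4.7]), array([0.8, 1.4]), array([ 3.5, -2.5])])
hook_tip [] hook_tip [] hook_tip [] 
hook_bottom [(array([322.3, 121.5]), 0.71)] hook_bottom [(array([392.5, 206.8]), 0.74), (array([387.8, 211.5]), 0.52)] hook_bottom [] (array([ 0.4199, -0.1455,  0.0287]), [array([2.5, 1.8]), array([-1.2, -0.1])])
hook_rack [(array([317.6, 121.7]), 0.82)] hook_rack [(array([387.4, 217.4]), 0.88), (array([316.4, 207.5]), 0.57)] hook_rack [(array([385.5, 246.2]), 0.38)] (array([ 0.4182, -0.1392, -0.0128]), [array([2.5, 2.4]), array([1.8, 0.1]), array([-2.2, -3.1])])
stand_top [] stand_top [(array([308.3, 126. ]), 0.59)] stand_top [(array([337.4, 131.6]), 0.57)] (array([ 0.6105, -0.0068,  0.2999]), [array([-0.1, -0. ]), array([0. , 0.1])])
drain_stand [(array([155.2,   4.1]), 0.77)] drain_stand [(array([316.8, 209.4]), 0.72)] drain_stand [(array([328.7, 170.8]), 0.61), (array([217.7, 247.2]), 0.49)] (array([ 0.606 , -0.0047, -0.0051]), [array([ 3., -0.]), array([-3.5, -1.6]), array([0.8, 3.6])])
(array([ 0.4214, -0.1407, -0.3334]), np.float64(0.174), 1) (array([ 0.4214, -0.1407, -0.3334]), np.float64(0.174), 1)
```

View pics/w1.png

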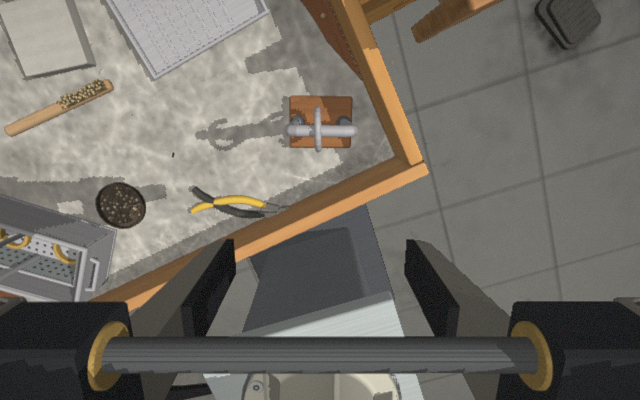

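The wrist view shows the rack foot at columns 290–352. The rail runs level at row 130 and the hook is a thin bar at column 318, rows 108–150, so the rack is aligned with the tool.

```bash
python3 -c "
from h import *
w=vision.camera('wrist')
print('hook',at_z(w,(318,129.5),.137),'foot',at_z(w,(321,122),.012),'rail ends',at_z(w,(290,129.5),.13),at_z(w,(356,131),.13))
p=at_z(w,(318,129.5),.140)
x=np.array([np.cos(-.325),np.sin(-.325),0])
for v in ((.4214,-.1407),):
  for z,l in ((.135,.033),):
    yv=np.array([-x[1],x[0],0])
    print([proj(w,np.array([*v,z])+k*yv) for k in (-.028,0,.028)], (p[:2]-v)@yv[:2],(p[:2]-v)@x[:2])
m=w['pixels'][90:165:3,300:340:2].mean(2).astype(int)
import cv2
o=cv2.resize(w['pixels'][80:170,260:380,::-1],None,fx=6,fy=6,interpolation=cv2.INTER_CUBIC);cv2.imwrite('pics/w1c.png',o)
"
```

```text
hook [ 0.42406792 -0.13762178  0.137     ] foot [ 0.42223346 -0.14024646  0.012     ] rail ends [ 0.43133144 -0.11381192  0.13      ] [ 0.41174263 -0.16908008  0.13      ]
[array([354.32135879, 131.36419878]), array([322.31086272, 131.14622373]), array([290.28955172, 130.92817505])] 0.003756267001777358 0.0017824227767641485
```

View pics/w1c.png

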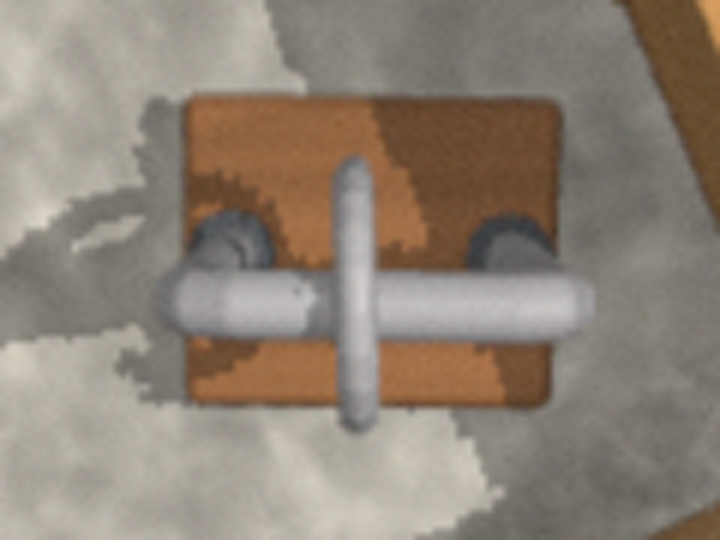

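```bash
python3 -c "
from h import *
go(.4032,-.1319,.16,-.322);go(.4032,-.1319,.107,-.322)"
```

```text
dx 0.088 dy 0.003 dz 0.275 roll 0.003 | pos [ 0.3702 -0.1197  0.2702] yaw -0.320 dist 0.116 m zz -1.0
dx 0.088 dy 0.003 dz 0.408 roll 0.003 | pos [ 0.3702 -0.1197  0.2702] yaw -0.320 dist 0.167 m zz -1.0
```

```bash
python3 -m pendant '[{"dx":0.04,"dz":0.12},{"dx":0.088,"dy":0.002,"dz":0.2},{"dx":0.088,"dy":0.002,"dz":0.275},{"dx":0.088,"dy":0.002,"dz":0.33},{"dx":0.088,"dy":0.002,"dz":0.38},{"dx":0.088,"dy":0.002,"dz":0.408},{"dx":0.088,"dy":0.002,"dz":0.408},{"dx":0.088,"dy":0.002,"dz":0.408}]' 0.5
python3 -c "
from h import *
go(.4032,-.1319,.107,-.322);w=shot('wrist','w2.png')"
```

```text
dx 0.088 dy 0.003 dz 0.408 roll 0.003 | pos [ 0.3702 -0.1197  0.2702] yaw -0.320 dist 0.167 m zz -1.0invalid input at $[0]: expected keys dx, dy, dz, roll
```

View pics/w2.png

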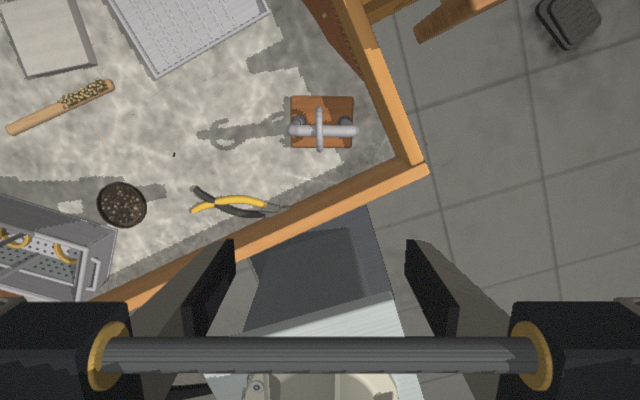

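The move was refused because each row needs all four keys, so nothing has changed.

```bash
python3 -m pendant '[{"dx":0.04,"dy":0.0,"dz":0.12,"roll":0},{"dx":0.088,"dy":0.002,"dz":0.2,"roll":0},{"dx":0.088,"dy":0.002,"dz":0.275,"roll":0},{"dx":0.088,"dy":0.002,"dz":0.33,"roll":0},{"dx":0.088,"dy":0.002,"dz":0.38,"roll":0},{"dx":0.088,"dy":0.002,"dz":0.408,"roll":0},{"dx":0.088,"dy":0.002,"dz":0.408,"roll":0},{"dx":0.088,"dy":0.002,"dz":0.408,"roll":0}]' 0.5
python3 -c "
from h import *
go(.4032,-.1319,.107,-.322);w=shot('wrist','w3.png')"
```

```text
time_s: 6.45
tool_pos: [0.4037, -0.1317, 0.1075]
ee_rot: [0.987, -0.159, 0.0, 0.0]
wrist_force: [-0.4, -0.9, 1.3]
finger_gap: 0.0458
grip_force: 0.0
dx -0.001 dy 0.001 dz 0.001 roll 0.003 | pos [ 0.4037 -0.1317  0.1075] yaw -0.320 dist 0.001 m zz -1.0
```

View pics/w3.png

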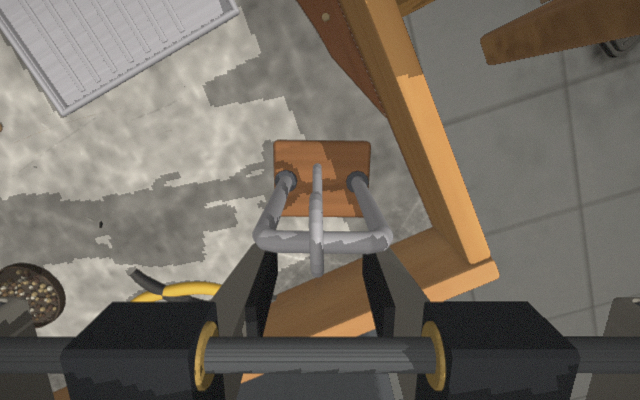

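The hook (column 318) is centred between the fingers (276–364). Closing.

```bash
python3 -m pendant '[{"dx":0,"dy":0,"dz":0,"roll":0},{"dx":0,"dy":0,"dz":0,"roll":0},{"dx":0,"dy":0,"dz":0,"roll":0},{"dx":0,"dy":0,"dz":0,"roll":0},{"dx":0,"dy":0,"dz":0,"roll":0},{"dx":0,"dy":0,"dz":0,"roll":0},{"dx":0,"dy":0,"dz":0,"roll":0}]' 1
python3 -m pendant '[{"dx":0,"dy":0,"dz":-0.03,"roll":0},{"dx":0,"dy":0,"dz":-0.075,"roll":0},{"dx":0,"dy":0,"dz":-0.09,"roll":0},{"dx":-0.04,"dy":0,"dz":-0.09,"roll":0},{"dx":-0.12,"dy":0,"dz":-0.09,"roll":0},{"dx":-0.12,"dy":0,"dz":-0.20,"roll":0},{"dx":-0.12,"dy":0,"dz":-0.32,"roll":0},{"dx":-0.12,"dy":0,"dz":-0.44,"roll":0},{"dx":-0.12,"dy":0,"dz":-0.52,"roll":0},{"dx":-0.12,"dy":0,"dz":-0.56,"roll":0},{"dx":-0.12,"dy":0,"dz":-0.56,"roll":0}]'
cat > c.py <<'E'
from h import *
np.set_printoptions(precision=4,suppress=True)
from fit import fit
go(0,0,0)
w=shot("wrist","w4.png");s=shot("scene","s4.png");t=shot("top","t4.png")
for n in "s_hook hook_tip hook_bottom stand_top".split():
    L=[]
    for c in (w,s,t):
        p=vision.place_of(c,n); print(n,[(np.round(q["location"],1),round(q["conf"],2)) for q in p[:1]],end=" ")
        if p and p[0]["conf"]>.4: L.append((c,p[0]["location"]))
    print(tri(L) if len(L)>1 else "")
o=np.vstack([np.hstack([cv2.resize(t["pixels"][100:300,230:430],(400,400)),cv2.resize(s["pixels"][80:280,240:440],(400,400))])])
cv2.imwrite("pics/c4.png",o[:,:,::-1])
E
python3 c.py
```

```text
time_s: 7.2
tool_pos: [0.4034, -0.1316, 0.107]
ee_rot: [0.987, -0.159, 0.0, 0.0]
wrist_force: [-0.3, -1.1, 0.0]
finger_gap: 0.0053
grip_force: 30.0
time_s: 8.3
tool_pos: [0.3591, -0.1169, 0.3329]
ee_rot: [0.987, -0.159, 0.002, 0.0]
wrist_force: [-0.6, -0.4, -0.9]
finger_gap: 0.0049
grip_force: 30.0
dx -0.948 dy 0.005 dz 0.828 roll 0.000 | pos [ 0.3591 -0.1169  0.3329] yaw -0.320 dist 0.503 m zz -1.0
s_hook [(array([316.6, 244.8]), 0.92)] s_hook [] s_hook [] 
hook_tip [(array([ 98.7, 222.9]), 0.18)] hook_tip [(array([413.2, 157.6]), 0.65)] hook_tip [(array([329.1, 172.8]), 0.18)] 
hook_bottom [(array([318.6, 186.5]), 0.77)] hook_bottom [(array([406.4, 159.6]), 0.52)] hook_bottom [] (array([ 0.3772, -0.1234,  0.252 ]), [array([-0.4, -0.2]), array([ 0.1, -0. ])])
stand_top [] stand_top [(array([309. , 125.2]), 0.84)] stand_top [(array([336.5, 130.6]), 0.81)] (array([ 0.6093, -0.0059,  0.3042]), [array([-0.8, -0.2]), array([0.6, 0.9])])
```

View pics/c4.png

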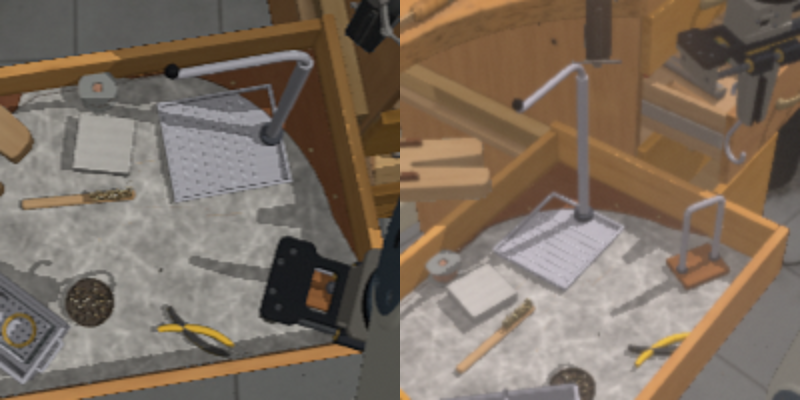

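Hook is held square and the rack is empty. In the top view the arm runs from the ball (316,135.5) to the bend (~380,128). I'll refine the arm's line next.

```bash
cat > d.py <<'E'
from h import *
np.set_printoptions(precision=4,suppress=True)
from scipy.optimize import least_squares
s=shot("scene");t=shot("top")
def cent(c,cols,lo,hi,z=.3):
    # arm centreline: brightest band per column
    out=[]
    for u in cols:
        col=c["pixels"][lo:hi,u].astype(float); 
        g=col.mean(1); sat=col.max(1)-col.min(1); wt=np.clip(g-120,0,None)*(sat<25); 
        k=np.argmax(np.convolve(wt,np.ones(5),'same')); sl=slice(max(0,k-3),k+4)
        out.append((u,lo+(np.arange(lo,hi)[sl]-lo)@wt[sl]/max(wt[sl].sum(),1e-6)))
    return np.array(out)
ct=cent(t,range(328,366,3),118,145)
P=np.array([at_z(t,p,.3) for p in ct]);print(ct[[0,-1]]);
f=np.polyfit(P[:,1],P[:,0],1);print("top line yaw x-axis",np.arctan2(-1,-f[0]),"x at y=0",f[1],"resid",np.abs(np.polyval(f,P[:,1])-P[:,0]).max())
def dark(c,u0,u1,v0,v1):
    g=c["pixels"][v0:v1,u0:u1].max(2);m=(g<45).astype('uint8');n,l,st,ce=cv2.connectedComponentsWithStats(m)
    i=1+np.argmax(st[1:,4]);return ce[i]+[u0,v0],st[i,4]
bt,bs=dark(t,306,326,126,146),dark(s,288,312,120,145)
print(bt,bs);b,e=tri([(t,bt[0]),(s,bs[0])]);print("ball",b,e)
cs=cent(s,range(0),0,1) if 0 else None
for y in (0.01,-.03): print(y,"scene proj of line pts",proj(s,[np.polyval(f,y),y,.3]))
cv2.imwrite("pics/sc.png",cv2.resize(s["pixels"][100:160,280:350,::-1],None,fx=8,fy=8,interpolation=2))
E
python3 d.py
```

```text
[[328.     134.5895]
 [364.     128.4167]]
top line yaw x-axis -1.418234834886809 x at y=0 0.606587801742662 resid 0.0002448128828049789Traceback (most recent call last):
  File "d.py", line 20, in <module>
    bt,bs=dark(t,306,326,126,146),dark(s,288,312,120,145)
                                  ~~~~^^^^^^^^^^^^^^^^^^^
  File "d.py", line 19, in dark
    i=1+np.argmax(st[1:,4]);return ce[i]+[u0,v0],st[i,4]
        ~~~~~~~~~^^^^^^^^^^
    return _wrapfunc(a, 'argmax', axis=axis, out=out, **kwds)
    return bound(*args, **kwds)
ValueError: attempt to get argmax of an empty sequence
```

```bash
python3 -c "
from h import *
go(.529,-.018,.318,.153);go(.5882,-.009,.318,.153)"
```

```text
dx 0.329 dy -0.368 dz 0.033 roll -0.602 | pos [ 0.3579 -0.1165  0.331 ] yaw -0.320 dist 0.198 m zz -1.0
dx 0.462 dy -0.436 dz 0.033 roll -0.602 | pos [ 0.3579 -0.1165  0.331 ] yaw -0.320 dist 0.255 m zz -1.0
```

```bash
python3 -m pendant '[{"dx":0.06,"dy":-0.07,"dz":0.01,"roll":-0.15},{"dx":0.14,"dy":-0.15,"dz":0.02,"roll":-0.3},{"dx":0.22,"dy":-0.24,"dz":0.03,"roll":-0.45},{"dx":0.29,"dy":-0.33,"dz":0.033,"roll":-0.602},{"dx":0.329,"dy":-0.368,"dz":0.033,"roll":-0.602},{"dx":0.329,"dy":-0.368,"dz":0.033,"roll":-0.602},{"dx":0.329,"dy":-0.368,"dz":0.033,"roll":-0.602}]'
cat > e.py <<'E'
from h import *
np.set_printoptions(precision=4,suppress=True)
w=shot("wrist","w5.png");s=shot("scene");t=shot("top")
for n in "s_hook hook_tip hook_bottom stand_top".split():
    L=[]
    for c in (w,s,t):
        p=vision.place_of(c,n); print(n,[(np.round(q["location"],1),round(q["conf"],2)) for q in p[:1]],end=" ")
        if p and p[0]["conf"]>.4: L.append((c,p[0]["location"]))
    print(tri(L) if len(L)>1 else "")
go(.5882,-.009,.318,.153)
E
python3 e.py
```

```text
time_s: 9.85
tool_pos: [0.5286, -0.0181, 0.3173]
ee_rot: [0.997, 0.077, -0.001, 0.0]
wrist_force: [-1.0, -0.7, -0.9]
finger_gap: 0.0054
grip_force: 30.0
s_hook [(array([316.8, 246.6]), 0.64)] s_hook [] s_hook [] 
hook_tip [] hook_tip [(array([336.1, 146.5]), 0.48)] hook_tip [] 
hook_bottom [(array([316.7, 187. ]), 0.95)] hook_bottom [(array([329.4, 154.1]), 0.52)] hook_bottom [] (array([ 0.5454, -0.0155,  0.2377]), [array([1. , 1.1]), array([-0.4,  0.1])])
stand_top [(array([315.3, 104.7]), 0.66)] stand_top [(array([308.7, 123.5]), 0.57)] stand_top [] (array([ 0.6059, -0.0052,  0.3111]), [array([-0.4, -0.5]), array([ 0.1, -0. ])])
dx 0.150 dy 0.000 dz -0.001 roll 0.000 | pos [ 0.529  -0.0181  0.3178] yaw 0.153 dist 0.06 m zz -1.0
```

View pics/w5.png

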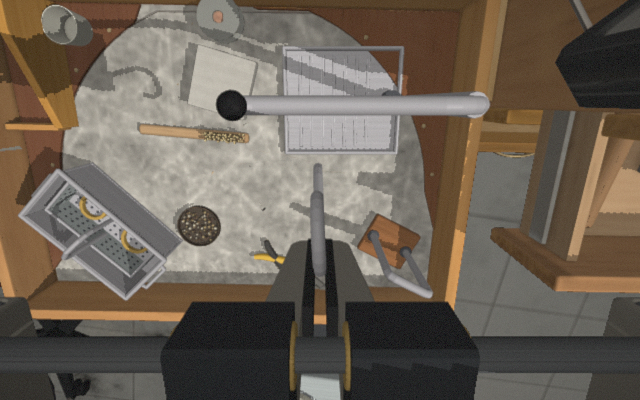

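The wrist view shows the arm level at row ~104, its ball at (232,105), and the hook centred at column 318 with its top tip at row ~165.

```bash
python3 -c "
from h import *
w=vision.camera('wrist')
a=at_z(w,(318,104.5),.3);print('arm',a,'ends',at_z(w,(260,105),.3),at_z(w,(450,104),.3),'ball',at_z(w,(232,105),.312))
o=np.array([.529,-.018,.318]);m=R.from_euler('z',.153).as_matrix()
for l in ((17,0,-18),(0,0,6),(-17,0,-14)):
  print(l,proj(w,o+m@(np.array(l)/1e3+[.020,0,.0327])))
"
```

```text
arm [ 0.6062726  -0.00673328  0.3       ] ends [0.60130788 0.02349416 0.3       ] [ 0.61724044 -0.07550731  0.3       ] ball [0.59962392 0.03521822 0.312     ]
(17, 0, -18) [316.28047681 196.01009137]
(0, 0, 6) [315.77281168 250.49464696]
(-17, 0, -14) [316.28959919 265.41439829]
```

```bash
python3 -c "
from h import *
w=vision.camera('wrist')
o=np.array([.529,-.018,.318]);m=R.from_euler('z',.153).as_matrix()
for l in ((20,0,-94),(17,0,-85),(0,0,-108),(20,0,-14),(-20,0,-14)):
  print(l,proj(w,o+m@(np.array(l)/1e3+[.020,0,.0327])))
g=w['pixels'][150:260:5,300:336].astype(int).mean(2).astype(int)
for i,row in enumerate(g): print(150+5*i,row[::2])
"
```

```text
(20, 0, -94) [317.38648619 162.07440398]
(17, 0, -85) [317.29671736 168.94684372]
(0, 0, -108) [317.52251713 185.79850544]
(20, 0, -14) [316.21933298 192.03980379]
(-20, 0, -14) [316.32538007 271.00074716]
150 [111 113 130 110 113 132 112 129 133 112 128 118 111 129 117 114 129 116]
155 [165 161 158 156 159 171 170 166 166 164 160 158 164 164 163 168 171 166]
160 [164 162 162 164 156 159 162 164 165 172 172 166 170 177 164 165 169 170]
165 [160 162 164 167 168 160 157 115  99  93 104 159 169 177 183 168 159 159]
170 [150 158 167 169 167 154 158 107 108 110 120 149 166 169 163 152 149 153]
175 [156 162 168 173 177 164 152 112 117 123 132 142 178 173 164 160 160 167]
180 [166 165 164 166 161 159 163 110 115 122 135 136 158 157 158 164 165 172]
185 [168 168 177 180 177 176 162 108 116 123 134 133 149 153 160 161 169 161]
190 [179 184 187 177 165 166 170 112 104 114 133 133 168 174 173 173 164 169]
195 [187 183 173 171 172 162  98  99 100 102  91  80 161 159 156 165 164 164]
200 [171 187 177 168 171 123 104 113 113 112 101  84 166 166 155 155 155 161]
205 [125 171 175 180 180 126 109 114 112 109 103  85 163 171 162 160 158 158]
210 [123 116 114 112 107 107 115 120 119 115 109  94 169 176 176 181 187 182]
215 [182 180 133 123 126 110 116 119 121 119 108  99 103 111 133 135 170 171]
220 [159 149 154 162 164 127 116 120 119 123 109  97  98 109 115 125 120 112]
225 [142 141 150 147 151 133 117 126 130 128 114  99 103 125 127 120 117 119]
230 [149 141 149 155 164 137 117 125 130 131 120 100 106 174 168 174 181 181]
235 [164 153 161 169 166 150 114 122 127 128 116 104  95 162 168 162 165 168]
240 [134 119 121 119  49  41 113 122 126 129 121 106  84  29  23  23  78 120]
245 [ 70  73  73  75  30  34 106 125 126 127 123 108  89  31  24  30  40  74]
250 [ 75  70  75  60  29  32 105 117 128 126 121 104  90  35  19  29  30  71]
255 [ 76  75  75  47  24  26 101 116 117 123 117 106  91  36  25  25  24  70]
```

```bash
python3 -m pendant '[{"dx":0.06,"dy":0,"dz":0,"roll":0},{"dx":0.12,"dy":0,"dz":0,"roll":0},{"dx":0.145,"dy":0,"dz":0,"roll":0},{"dx":0.145,"dy":0,"dz":0,"roll":0},{"dx":0.145,"dy":0,"dz":0.04,"roll":0},{"dx":0.145,"dy":0,"dz":0.08,"roll":0},{"dx":0.145,"dy":0,"dz":0.1,"roll":0},{"dx":0.145,"dy":0,"dz":0.112,"roll":0},{"dx":0.145,"dy":0,"dz":0.112,"roll":0},{"dx":0.145,"dy":0,"dz":0.112,"roll":0}]'
cat > f.py <<'E'
from h import *
w=vision.camera("wrist");s=vision.camera("scene")
g=w['pixels'][:,319].astype(int).mean(1)
o=np.array(r.observe()["tool_pos"]);m=R.from_euler('z',.153).as_matrix();print(o)
for l in ((0,0,6),(17,0,-18),(20,0,-94)):
  q=o+m@(np.array(l)/1e3+[.020,0,.0327]);print(l,q,proj(w,q))
print("arm",proj(w,[.6063,-.0067,.3]))
for n in ("s_hook","hook_bottom","stand_top"): print(n,[(c_,p[0]["location"].__repr__(),p[0]["conf"]) for c_,c in (("w",w),("s",s)) if (p:=vision.place_of(c,n))])
E
python3 f.py
```

```text
time_s: 11.7
tool_pos: [0.5865, -0.0093, 0.2737]
ee_rot: [0.997, 0.077, 0.0, 0.0]
wrist_force: [-1.6, 0.3, 1.0]
finger_gap: 0.0052
grip_force: 30.0
[ 0.58655387 -0.00922486  0.2736152 ]
(0, 0, 6) [ 0.60632024 -0.00617678  0.3123152 ] [315.98237454 250.02997467]
(17, 0, -18) [ 0.62312165 -0.00358592  0.2883152 ] [316.45929755 195.74474639]
(20, 0, -94) [ 0.6260866  -0.00312871  0.2123152 ] [317.47207251 162.03681878]
arm [317.40075566 238.95017251]
s_hook [('w', '[317.1, 242.4]', 0.74)]
hook_bottom [('s', '[315.3, 158.8]', 0.62)]
stand_top [('w', '[314.2, 245.9]', 0.71), ('s', '[308.0, 127.5]', 0.82)]
```

```bash
python3 -m pendant '[{"dx":0,"dy":0,"dz":0,"roll":0},{"dx":0,"dy":0,"dz":0,"roll":0},{"dx":0,"dy":0,"dz":0,"roll":0},{"dx":0,"dy":0,"dz":0,"roll":0},{"dx":-0.03,"dy":0,"dz":0,"roll":0},{"dx":-0.09,"dy":0,"dz":0,"roll":0},{"dx":-0.19,"dy":0,"dz":0,"roll":0},{"dx":-0.29,"dy":0,"dz":0,"roll":0},{"dx":-0.35,"dy":0,"dz":0,"roll":0},{"dx":-0.35,"dy":0,"dz":0,"roll":0},{"dx":-0.35,"dy":0,"dz":0,"roll":0}]' 0.5
cat > g.py <<'E'
from h import *
np.set_printoptions(precision=4,suppress=True)
w=shot("wrist","w6.png");s=shot("scene","s6.png");t=shot("top","t6.png")
for n in "s_hook hook_grip hook_tip hook_bottom stand_top rinse_pan basket bail_top bead_lid bench_block flux_brush".split():
    L=[]
    for c in (w,s,t):
        p=vision.place_of(c,n); print(n,[(np.round(q["location"],1),round(q["conf"],2)) for q in p[:1]],end=" ")
        if p and p[0]["conf"]>.4: L.append((c,p[0]["location"]))
    print(tri(L) if len(L)>1 else "")
go(.393,.261,.26,2.49-np.pi);go(.393,.261,.26,2.49)
E
python3 g.py
```

```text
time_s: 13.2
tool_pos: [0.448, -0.0307, 0.2735]
ee_rot: [0.997, 0.076, 0.001, 0.0]
wrist_force: [0.7, 0.2, -0.4]
finger_gap: 0.0462
grip_force: 0.0
s_hook [] s_hook [(array([307.2, 126.2]), 0.46)] s_hook [(array([277.8, 249.3]), 0.62)] (array([0.4024, 0.1265, 0.4758]), [array([21.6,  1.9]), array([-20.7, -21. ])])
hook_grip [(array([316.8,  32.7]), 0.52)] hook_grip [(array([312.9, 129.6]), 0.66)] hook_grip [] (array([ 0.5638, -0.0037,  0.3114]), [array([-28. , -50.4]), array([7.1, 1.1])])
hook_tip [] hook_tip [(array([317.2, 153.3]), 0.41)] hook_tip [] 
hook_bottom [(array([ 58.1, 154.6]), 0.29)] hook_bottom [(array([312.1, 158.6]), 0.57)] hook_bottom [] 
stand_top [] stand_top [(array([307.8, 127.3]), 0.9)] stand_top [(array([271.2, 202. ]), 0.53)] (array([0.4561, 0.1171, 0.4413]), [array([5.7, 1.2]), array([-5., -6.])])
rinse_pan [(array([ 92. , 172.7]), 0.86)] rinse_pan [(array([299.8, 305.1]), 0.71)] rinse_pan [(array([228.9, 259.2]), 0.91)] (array([0.3883, 0.2599, 0.0015]), [array([0.8, 3.3]), array([-1.6,  0.3]), array([ 0.9, -0.8])])
basket [] basket [(array([292.8, 301.4]), 0
[... 377 characters left out ...]
id [(array([278.9, 249.3]), 0.82)] (array([0.4084, 0.1397, 0.004 ]), [array([ 1.7, -2.2]), array([ 2.1, -0.6]), array([-2.5, -0. ])])
bench_block [] bench_block [(array([283. , 229.7]), 0.91)] bench_block [(array([282. , 172.9]), 0.77)] (array([ 0.6095,  0.1206, -0.0025]), [array([-1.3, -0.4]), array([0.9, 1.2])])
flux_brush [(array([177.6,  71.6]), 0.6)] flux_brush [] flux_brush [(array([268.8, 201.4]), 0.88)] (array([ 0.5357,  0.1589, -0.0072]), [array([-0.5, -0.9]), array([0.2, 0.4])])
dx -0.025 dy -0.741 dz 0.032 roll 1.025 | pos [ 0.448  -0.0306  0.273 ] yaw 0.153 dist 0.297 m zz -1.0
dx -0.025 dy -0.741 dz 0.032 roll -2.975 | pos [ 0.448  -0.0306  0.273 ] yaw 0.153 dist 0.297 m zz -1.0
```

```bash
python3 -c "
from h import *
go(.33,.12,.26,.153+np.pi/4)"; python3 -m pendant '[{"dx":-0.05,"dy":-0.06,"dz":0,"roll":-0.19},{"dx":-0.11,"dy":-0.14,"dz":0,"roll":-0.38},{"dx":-0.17,"dy":-0.23,"dz":0.01,"roll":-0.57},{"dx":-0.21,"dy":-0.33,"dz":0.02,"roll":-0.76},{"dx":-0.23,"dy":-0.4,"dz":0.03,"roll":-0.95},{"dx":-0.23,"dy":-0.414,"dz":0.033,"roll":-1},{"dx":-0.23,"dy":-0.414,"dz":0.033,"roll":-1}]' 0.3
python3 -c "
from h import *
go(.33,.12,.26,2.49);print(r.observe()['q'])"
```

```text
dx -0.234 dy -0.417 dz 0.032 roll -1.000 | pos [ 0.448  -0.0306  0.273 ] yaw 0.153 dist 0.192 m zz -1.0
time_s: 15.7
tool_pos: [0.3318, 0.1196, 0.2599]
ee_rot: [0.892, 0.453, 0.0, 0.0]
wrist_force: [-0.3, -0.9, 0.1]
finger_gap: 0.0644
grip_force: 0.0
dx -0.002 dy -0.004 dz -0.000 roll -1.973 | pos [0.3318 0.1196 0.2599] yaw 0.940 dist 0.002 m zz -1.0
[ 3.41827207e-01 -1.51051060e-01  2.09889297e+00 -2.05753470e-04
  1.19343438e+00  9.72566489e-01]
```

```bash
python3 -m pendant '[{"dx":0,"dy":0,"dz":0,"roll":-0.19},{"dx":0,"dy":0,"dz":0,"roll":-0.38},{"dx":0,"dy":0,"dz":0,"roll":-0.57},{"dx":0,"dy":0,"dz":0,"roll":-0.76},{"dx":0,"dy":0,"dz":0,"roll":-0.95},{"dx":0,"dy":0,"dz":0,"roll":-1},{"dx":0,"dy":0,"dz":0,"roll":-1}]' 0.3
python3 -m pendant '[{"dx":0,"dy":0,"dz":0,"roll":-0.19},{"dx":0,"dy":0,"dz":0,"roll":-0.38},{"dx":0,"dy":0,"dz":0,"roll":-0.57},{"dx":0,"dy":0,"dz":0,"roll":-0.76},{"dx":0,"dy":0,"dz":0,"roll":-0.95},{"dx":0,"dy":0,"dz":0,"roll":-0.973},{"dx":0,"dy":0,"dz":0,"roll":-0.973}]' 0.3
python3 -c "
from h import *
go(.394,.261,.2,2.49)"
```

```text
time_s: 16.4
tool_pos: [0.3326, 0.1181, 0.2599]
ee_rot: [0.652, 0.758, -0.0, 0.0]
wrist_force: [-0.2, 0.6, 0.4]
finger_gap: 0.0644
grip_force: 0.0
time_s: 17.1
tool_pos: [0.3321, 0.1186, 0.2598]
ee_rot: [0.324, 0.946, -0.0, 0.0]
wrist_force: [-0.1, 0.2, 0.3]
finger_gap: 0.0646
grip_force: 0.0
dx 0.096 dy 0.376 dz 0.150 roll -0.010 | pos [0.3321 0.1186 0.2598] yaw 2.482 dist 0.166 m zz -1.0
```

```bash
python3 -m pendant '[{"dx":0.03,"dy":0.1,"dz":0.03,"roll":0},{"dx":0.06,"dy":0.22,"dz":0.08,"roll":0},{"dx":0.09,"dy":0.32,"dz":0.12,"roll":-0.01},{"dx":0.096,"dy":0.376,"dz":0.15,"roll":-0.01},{"dx":0.096,"dy":0.376,"dz":0.15,"roll":-0.01},{"dx":0.096,"dy":0.376,"dz":0.15,"roll":-0.01}]' 0.3
python3 -c "
from h import *
w=shot('wrist','w7.png');go(.394,.261,.089,2.49)
for n in ('bail_top','basket'): print(n,[(p['location'],p['conf']) for p in vision.place_of(w,n)[:2]])
print('expected bail',proj(w,[.394,.261,.116]),proj(w,[.3935,.262,.004]))
d=np.array([np.cos(.92),np.sin(.92),0])
e=np.array([-d[1],d[0],0])
print([np.round(proj(w,np.array([.394,.261,.092])+e*k)) for k in(-.0235,.0235)],[np.round(proj(w,np.array([.392,.261,.07])+d*a*.084+e*b*.042)) for a in(-1,1) for b in (-1,1)])"
```

```text
time_s: 17.7
tool_pos: [0.3923, 0.2612, 0.1994]
ee_rot: [0.318, 0.948, -0.001, -0.0]
wrist_force: [-0.5, 0.2, -0.1]
finger_gap: 0.0641
grip_force: 0.0
dx -0.003 dy 0.003 dz 0.277 roll 0.005 | pos [0.3923 0.2609 0.1999] yaw 2.494 dist 0.111 m zz -1.0
bail_top [([321.7, 210.5], 0.74), ([289.6, 180.7], 0.48)]
basket [([323.5, 179.6], 0.63)]
expected bail [322.49494733 209.91819078] [322.34424194 177.84193078]
[array([322., 227.]), array([323., 174.])] [array([231., 236.]), array([224., 146.]), array([410., 237.]), array([418., 146.])]
```

View pics/w7.png

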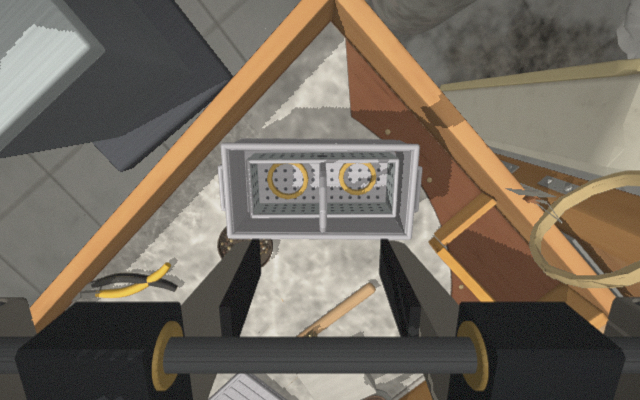

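The view shows the bail edge-on at column 322 with its peak near (322,210), the pan square to the tool, and both bangles inside. This matches the estimate, so I'll descend and grip.

```bash
python3 -m pendant '[{"dx":0,"dy":0,"dz":0.1,"roll":0},{"dx":-0.003,"dy":0.003,"dz":0.18,"roll":0},{"dx":-0.003,"dy":0.003,"dz":0.24,"roll":0},{"dx":-0.003,"dy":0.003,"dz":0.277,"roll":0},{"dx":-0.003,"dy":0.003,"dz":0.277,"roll":0}]' 0.3
python3 -m pendant '[{"dx":0,"dy":0,"dz":0,"roll":0},{"dx":0,"dy":0,"dz":0,"roll":0},{"dx":0,"dy":0,"dz":0,"roll":0},{"dx":0,"dy":0,"dz":0,"roll":0},{"dx":0,"dy":0,"dz":0,"roll":0},{"dx":0,"dy":0,"dz":0,"roll":0},{"dx":0,"dy":0,"dz":0,"roll":0}]' 1
python3 - <<'E'
from h import *
c=dict(vfov=52.936197332119065,cx=309.89,cy=201.6)
t=vision.camera("top");im=cv2.imread("pics/t0.png")[:,:,::-1].astype(int)
m=(im[...,0]>150)&(im[...,1]>120)&(im[...,2]<90);m[:255]=0;m[280:]=0;m[:,:300]=0;m[:,355:]=0
v,u=np.nonzero(m)
for i in (u.argmin(),u.argmax(),v.argmin(),v.argmax()): print((u[i],v[i]),at_z(t,(u[i],v[i]),.005))
for p in ((305,258),(348,266),(346,277)): print(p,at_z(t,p,.005))
E
```

```text
time_s: 18.35
tool_pos: [0.3933, 0.2606, 0.0881]
ee_rot: [0.318, 0.948, -0.001, -0.001]
wrist_force: [0.9, 0.2, -0.2]
finger_gap: 0.0642
grip_force: 0.0
time_s: 19.05
tool_pos: [0.3944, 0.2621, 0.089]
ee_rot: [0.317, 0.948, 0.0, 0.0]
wrist_force: [0.1, -0.0, 0.8]
finger_gap: 0.0104
grip_force: 0.0
(np.int64(309), np.int64(264)) [0.36864926 0.05667464 0.005     ]
(np.int64(320), np.int64(263)) [0.37043095 0.02853238 0.005     ]
(np.int64(314), np.int64(262)) [0.37336249 0.04377498 0.005     ]
(np.int64(309), np.int64(265)) [0.36612727 0.05673986 0.005     ]
(305, 258) [0.38410256 0.06651752 0.005     ]
(348, 266) [ 0.36098189 -0.04257234  0.005     ]
(346, 277) [ 0.33357962 -0.03627943  0.005     ]
```

```bash
python3 -m pendant '[{"dx":0,"dy":0,"dz":0,"roll":0},{"dx":0,"dy":0,"dz":0,"roll":0},{"dx":0,"dy":0,"dz":-0.01,"roll":0},{"dx":0,"dy":0,"dz":-0.04,"roll":0},{"dx":0,"dy":0,"dz":-0.09,"roll":0},{"dx":0,"dy":0,"dz":-0.15,"roll":0},{"dx":0,"dy":0,"dz":-0.21,"roll":0},{"dx":0,"dy":0,"dz":-0.26,"roll":0},{"dx":0,"dy":0,"dz":-0.28,"roll":0},{"dx":0,"dy":0,"dz":-0.28,"roll":0}]' 1
python3 -c "
from h import *
go(.33,.12,.201,2.49);go(.455,-.03,.2,.153+np.pi/2)"
```

```text
time_s: 20.1
tool_pos: [0.3949, 0.2624, 0.2023]
ee_rot: [0.317, 0.948, 0.001, 0.001]
wrist_force: [-0.1, -0.1, -4.1]
finger_gap: 0.0047
grip_force: 30.0
dx -0.085 dy -0.382 dz 0.002 roll 0.008 | pos [0.3949 0.2624 0.2023] yaw 2.496 dist 0.156 m zz -1.0
dx -0.560 dy -0.494 dz 0.005 roll 0.983 | pos [0.3949 0.2624 0.2023] yaw 2.496 dist 0.299 m zz -1.0
```

```bash
python3 -m pendant '[{"dx":-0.01,"dy":-0.04,"dz":0,"roll":0},{"dx":-0.03,"dy":-0.11,"dz":0,"roll":0},{"dx":-0.05,"dy":-0.19,"dz":0,"roll":0},{"dx":-0.07,"dy":-0.27,"dz":0,"roll":0.1},{"dx":-0.11,"dy":-0.34,"dz":0,"roll":0.25},{"dx":-0.18,"dy":-0.385,"dz":0,"roll":0.42},{"dx":-0.26,"dy":-0.41,"dz":0,"roll":0.6},{"dx":-0.34,"dy":-0.435,"dz":0,"roll":0.77},{"dx":-0.42,"dy":-0.46,"dz":0,"roll":0.9},{"dx":-0.49,"dy":-0.48,"dz":0,"roll":0.983},{"dx":-0.54,"dy":-0.49,"dz":0,"roll":0.983},{"dx":-0.56,"dy":-0.494,"dz":0,"roll":0.983},{"dx":-0.56,"dy":-0.494,"dz":0,"roll":0.983},{"dx":-0.56,"dy":-0.494,"dz":0,"roll":0.983}]'
python3 -c "
from h import *
from fit import fit
go(.455,-.03,.086,1.724)
s=shot('scene','s8.png');t=shot('top','t8.png')
for n in ('basket','bail_top'):
  print(n,[(q['location'],q['conf']) for c in (s,t) for q in vision.place_of(c,n)[:1]])
print(proj(s,[.455,-.03,.116]),proj(t,[.455,-.03,.116]))
print(fit([s,t],'basket',(.455,-.03,.153),.117,True))"
```

```text
time_s: 21.5
tool_pos: [0.453, -0.0302, 0.2003]
ee_rot: [0.651, 0.759, -0.0, -0.001]
wrist_force: [0.5, 0.0, -2.2]
finger_gap: 0.0053
grip_force: 30.0
dx -0.001 dy 0.005 dz 0.286 roll -0.000 | pos [ 0.453  -0.0302  0.2003] yaw 1.724 dist 0.114 m zz -1.0
basket [([359.9, 202.9], 0.79), ([344.7, 225.1], 0.64)]
bail_top [([356.9, 169.1], 0.56), ([277.4, 248.4], 0.16)]
[357.00629891 200.79151127] [345.04648674 223.54770499]
(array([ 0.4652, -0.0332,  0.0543]), np.float64(14.086), 2)
```

```bash
python3 -m pendant '[{"dx":0,"dy":0,"dz":0.06,"roll":0},{"dx":0,"dy":0,"dz":0.14,"roll":0},{"dx":0,"dy":0,"dz":0.21,"roll":0},{"dx":0,"dy":0,"dz":0.25,"roll":0},{"dx":0,"dy":0,"dz":0.27,"roll":0},{"dx":0,"dy":0,"dz":0.28,"roll":0},{"dx":0,"dy":0,"dz":0.284,"roll":0},{"dx":0,"dy":0,"dz":0.287,"roll":0},{"dx":0,"dy":0,"dz":0.287,"roll":0}]'
```

```text
time_s: 22.8
tool_pos: [0.4549, -0.0306, 0.0868]
ee_rot: [0.651, 0.759, 0.0, 0.0]
wrist_force: [0.2, -1.0, -2.7]
finger_gap: 0.0045
grip_force: 30.0
```

```bash
python3 -m pendant '[{"dx":0,"dy":0,"dz":0.003,"roll":0},{"dx":0,"dy":0,"dz":0.005,"roll":0},{"dx":0,"dy":0,"dz":0.005,"roll":0}]'; python3 -m pendant '[{"dx":0,"dy":0,"dz":0.002,"roll":0},{"dx":0,"dy":0,"dz":0.003,"roll":0},{"dx":0,"dy":0,"dz":0.003,"roll":0}]'
```

```text
time_s: 23.1
tool_pos: [0.4551, -0.0306, 0.0849]
ee_rot: [0.651, 0.759, 0.0, 0.001]
wrist_force: [-2.1, 0.1, 5.4]
finger_gap: 0.005
grip_force: 30.0
time_s: 23.4
tool_pos: [0.4551, -0.0306, 0.0847]
ee_rot: [0.651, 0.759, 0.0, 0.001]
wrist_force: [-7.1, 0.4, 22.4]
finger_gap: 0.0053
grip_force: 30.0
```

```bash
python3 -m pendant '[{"dx":0,"dy":0,"dz":-0.003,"roll":0},{"dx":0,"dy":0,"dz":-0.003,"roll":0}]'; python3 -m pendant '[{"dx":0,"dy":0,"dz":0,"roll":0},{"dx":0,"dy":0,"dz":0,"roll":0},{"dx":0,"dy":0,"dz":0,"roll":0},{"dx":0,"dy":0,"dz":0,"roll":0},{"dx":0,"dy":0,"dz":-0.06,"roll":0},{"dx":0,"dy":0,"dz":-0.17,"roll":0},{"dx":0,"dy":0,"dz":-0.28,"roll":0},{"dx":0,"dy":0,"dz":-0.38,"roll":0},{"dx":0,"dy":0,"dz":-0.4,"roll":0.19},{"dx":0,"dy":0,"dz":-0.4,"roll":0.38},{"dx":0,"dy":0,"dz":-0.4,"roll":0.57},{"dx":0,"dy":0,"dz":-0.4,"roll":0.76},{"dx":0,"dy":0,"dz":-0.4,"roll":0.95},{"dx":0,"dy":0,"dz":-0.4,"roll":1},{"dx":0,"dy":0,"dz":-0.4,"roll":1}]' 0.22
python3 -c "
from h import *
go(.3888,-.0408,.245,.153)
go(.3888,-.0408,.016,.153)"
```

```text
time_s: 23.6
tool_pos: [0.4549, -0.0307, 0.0848]
ee_rot: [0.651, 0.759, 0.0, 0.0]
wrist_force: [-2.5, -0.7, 10.1]
finger_gap: 0.0048
grip_force: 30.0
time_s: 25.1
tool_pos: [0.4543, -0.0306, 0.244]
ee_rot: [0.892, 0.452, -0.0, -0.0]
wrist_force: [0.0, -0.4, -0.2]
finger_gap: 0.0716
grip_force: 0.0
dx -0.117 dy -0.117 dz -0.002 roll 1.000 | pos [ 0.4543 -0.0306  0.244 ] yaw 0.938 dist 0.066 m zz -1.0
dx -0.117 dy -0.117 dz 0.570 roll 1.000 | pos [ 0.4543 -0.0306  0.244 ] yaw 0.938 dist 0.237 m zz -1.0
```

Rotate back over the near end, then measure the standing basket.

```bash
python3 -m pendant '[{"dx":-0.03,"dy":-0.03,"dz":0,"roll":0.19},{"dx":-0.06,"dy":-0.06,"dz":0,"roll":0.38},{"dx":-0.09,"dy":-0.09,"dz":0,"roll":0.57},{"dx":-0.117,"dy":-0.117,"dz":0,"roll":0.76},{"dx":-0.117,"dy":-0.117,"dz":0,"roll":0.95},{"dx":-0.117,"dy":-0.117,"dz":0,"roll":1},{"dx":-0.117,"dy":-0.117,"dz":0,"roll":1}]' 0.22
cat > k.py <<'E'
from h import *
from fit import fit
import sys
w=shot('wrist','w9.png');s=shot('scene','s9.png')
o=r.observe();print(o['tool_pos'],yaw())
for n in ('bail_top','basket'): print(n,[(q['location'],round(q['conf'],2)) for c in (w,s) for q in vision.place_of(c,n)[:1]])
print('exp bail',proj(w,[.455,-.0306,.112]),proj(s,[.455,-.0306,.112]),'exp org',proj(w,[.455,-.0306,.0]))
print(fit([w],'basket',(.455,-.03,.153),0,True))
e=np.array([-np.sin(.153),np.cos(.153),0]);d=np.array([np.cos(.153),np.sin(.153),0])
print([np.round(proj(w,np.array([.455,-.0306,.045])+d*a*.072+e*b*.029)) for a in(-1,1) for b in (-1,1)])
E
python3 k.py
```

```text
time_s: 25.8
tool_pos: [0.3889, -0.0407, 0.2442]
ee_rot: [0.997, 0.077, 0.0, 0.0]
wrist_force: [0.2, -0.1, -0.4]
finger_gap: 0.0714
grip_force: 0.0
[ 0.38902694 -0.04065884  0.24415789] 0.15570131017267635
bail_top [([161.0, 3.7], 0.6), ([356.1, 200.2], 0.92)]
basket [([318.3, 114.0], 0.77), ([357.3, 226.7], 0.56)]
exp bail [318.1833227  116.75068365] [357.10766747 201.68888712] exp org [318.60628192 112.46152572]
(array([ 0.455, -0.03 ,  0.003]), np.float64(nan), 0)
[array([345., 181.]), array([292., 181.]), array([348.,  38.]), array([289.,  38.])]
  return _methods._mean(a, axis=axis, dtype=dtype,
  ret = ret.dtype.type(ret / rcount)
```

View pics/w9.png

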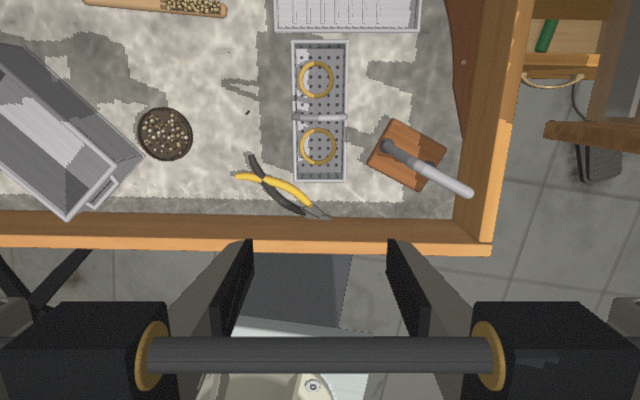

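The basket stands square at columns 292–347, rows 41–181, with both bangles in. At its near end the gripper body would hit the rack rail at right. I'll pick it up by the bail again and set it crosswise, left of the rack.

```bash
python3 -m pendant '[{"dx":0.05,"dy":0,"dz":0,"roll":-0.19},{"dx":0.1,"dy":0,"dz":0,"roll":-0.38},{"dx":0.15,"dy":0,"dz":0,"roll":-0.57},{"dx":0.168,"dy":0,"dz":0,"roll":-0.76},{"dx":0.168,"dy":0,"dz":0,"roll":-0.95},{"dx":0.168,"dy":0,"dz":0,"roll":-1},{"dx":0.168,"dy":0,"dz":0,"roll":-1}]' 0.4
python3 -m pendant '[{"dx":0,"dy":0,"dz":0,"roll":-0.19},{"dx":0,"dy":0,"dz":0,"roll":-0.38},{"dx":0,"dy":0,"dz":0,"roll":-0.57},{"dx":0,"dy":0,"dz":0,"roll":-0.76},{"dx":0,"dy":0,"dz":0,"roll":-0.95},{"dx":0,"dy":0,"dz":0,"roll":-1},{"dx":0,"dy":0,"dz":0,"roll":-1}]' 0.4
python3 -c "
from h import *
go(.455,-.0306,.086,1.724)"
```

```text
time_s: 26.85
tool_pos: [0.4555, -0.0304, 0.244]
ee_rot: [0.892, 0.453, -0.0, -0.0]
wrist_force: [-0.3, -0.3, -0.0]
finger_gap: 0.0552
grip_force: 0.0
time_s: 27.55
tool_pos: [0.4554, -0.0304, 0.2442]
ee_rot: [0.651, 0.759, 0.0, 0.0]
wrist_force: [-0.4, -0.1, -0.5]
finger_gap: 0.0546
grip_force: 0.0
dx -0.000 dy -0.001 dz 0.395 roll -0.001 | pos [ 0.4554 -0.0304  0.2442] yaw 1.723 dist 0.158 m zz -1.0
```

```bash
python3 -m pendant '[{"dx":0,"dy":0,"dz":0.11,"roll":0},{"dx":0,"dy":0,"dz":0.22,"roll":0},{"dx":0,"dy":0,"dz":0.32,"roll":0},{"dx":0,"dy":0,"dz":0.38,"roll":0},{"dx":0,"dy":0,"dz":0.395,"roll":0},{"dx":0,"dy":0,"dz":0.395,"roll":0}]' 0.4
python3 -m pendant '[{"dx":0,"dy":0,"dz":0,"roll":0},{"dx":0,"dy":0,"dz":0,"roll":0},{"dx":0,"dy":0,"dz":0,"roll":0},{"dx":0,"dy":0,"dz":0,"roll":0},{"dx":0,"dy":0,"dz":0,"roll":0},{"dx":0,"dy":0,"dz":0,"roll":0},{"dx":0,"dy":0,"dz":0,"roll":0},{"dx":0,"dy":0,"dz":0,"roll":0}]' 1
python3 -c "
from h import *
go(.47,.03,.15);go(.47,-.01,.15,3.29)"
```

```text
time_s: 28.15
tool_pos: [0.4551, -0.0304, 0.0858]
ee_rot: [0.651, 0.759, -0.0, -0.001]
wrist_force: [0.6, -0.0, 0.6]
finger_gap: 0.0552
grip_force: 0.0
time_s: 28.95
tool_pos: [0.455, -0.0305, 0.0861]
ee_rot: [0.651, 0.759, -0.0, -0.0]
wrist_force: [-1.4, 0.5, 0.6]
finger_gap: 0.0048
grip_force: 30.0
dx 0.144 dy 0.060 dz -0.160 roll 0.000 | pos [ 0.455  -0.0305  0.0861] yaw 1.724 dist 0.089 m zz -1.0
dx 0.045 dy 0.045 dz -0.160 roll -1.994 | pos [ 0.455  -0.0305  0.0861] yaw 1.724 dist 0.069 m zz -1.0
```

```bash
python3 -m pendant '[{"dx":0,"dy":0,"dz":-0.02,"roll":0},{"dx":0,"dy":0,"dz":-0.07,"roll":0},{"dx":0.02,"dy":0.01,"dz":-0.13,"roll":0},{"dx":0.06,"dy":0.03,"dz":-0.16,"roll":-0.1},{"dx":0.11,"dy":0.05,"dz":-0.16,"roll":-0.25},{"dx":0.144,"dy":0.06,"dz":-0.16,"roll":-0.42},{"dx":0.144,"dy":0.06,"dz":-0.16,"roll":-0.59},{"dx":0.144,"dy":0.06,"dz":-0.16,"roll":-0.76},{"dx":0.144,"dy":0.06,"dz":-0.16,"roll":-0.92},{"dx":0.144,"dy":0.06,"dz":-0.16,"roll":-1},{"dx":0.144,"dy":0.06,"dz":-0.16,"roll":-1}]'
python3 -c "
from h import *
go(.47,-.01,.15,3.295)"
```

```text
time_s: 30.05
tool_pos: [0.4704, 0.0302, 0.1505]
ee_rot: [0.31, 0.951, 0.0, 0.0]
wrist_force: [0.3, 0.5, -2.4]
finger_gap: 0.0047
grip_force: 30.0
dx -0.059 dy -0.082 dz 0.001 roll -0.999 | pos [0.4704 0.0302 0.1505] yaw 2.510 dist 0.04 m zz -1.0
```

```bash
python3 -m pendant '[{"dx":0,"dy":0,"dz":0,"roll":-0.15},{"dx":0,"dy":0,"dz":0,"roll":-0.33},{"dx":-0.01,"dy":-0.02,"dz":0,"roll":-0.51},{"dx":-0.03,"dy":-0.04,"dz":0,"roll":-0.69},{"dx":-0.05,"dy":-0.07,"dz":0.01,"roll":-0.86},{"dx":-0.059,"dy":-0.082,"dz":0.03,"roll":-0.97},{"dx":-0.059,"dy":-0.082,"dz":0.07,"roll":-1},{"dx":-0.059,"dy":-0.082,"dz":0.11,"roll":-1},{"dx":-0.059,"dy":-0.082,"dz":0.14,"roll":-1},{"dx":-0.059,"dy":-0.082,"dz":0.155,"roll":-1},{"dx":-0.059,"dy":-0.082,"dz":0.16,"roll":-1},{"dx":-0.059,"dy":-0.082,"dz":0.162,"roll":-1},{"dx":-0.059,"dy":-0.082,"dz":0.162,"roll":-1}]'
```

```text
time_s: 31.35
tool_pos: [0.4705, -0.0103, 0.0861]
ee_rot: [-0.076, 0.997, -0.0, 0.0]
wrist_force: [-0.7, -0.9, 2.7]
finger_gap: 0.0051
grip_force: 30.0
```

```bash
python3 -m pendant '[{"dx":0,"dy":0,"dz":0,"roll":0},{"dx":0,"dy":0,"dz":0,"roll":0},{"dx":0,"dy":0,"dz":0,"roll":0},{"dx":0,"dy":0,"dz":0,"roll":0},{"dx":0,"dy":0,"dz":-0.06,"roll":0},{"dx":0,"dy":0,"dz":-0.17,"roll":0},{"dx":0,"dy":0,"dz":-0.28,"roll":0},{"dx":0,"dy":0,"dz":-0.32,"roll":0.1},{"dx":0,"dy":0,"dz":-0.32,"roll":0.29},{"dx":0,"dy":0,"dz":-0.32,"roll":0.48},{"dx":0,"dy":0,"dz":-0.32,"roll":0.67},{"dx":0,"dy":0,"dz":-0.32,"roll":0.86},{"dx":0,"dy":0,"dz":-0.32,"roll":1},{"dx":0,"dy":0,"dz":-0.32,"roll":1}]' 0.22
python3 -c "
from h import *
go(.4603,.0559,.2,1.724)"
```

```text
time_s: 32.75
tool_pos: [0.47, -0.0102, 0.2134]
ee_rot: [0.312, 0.95, 0.0, -0.0]
wrist_force: [0.4, -0.1, -0.4]
finger_gap: 0.0716
grip_force: 0.0
dx 0.117 dy 0.119 dz 0.033 roll 0.998 | pos [ 0.47   -0.0102  0.2134] yaw 2.508 dist 0.068 m zz -1.0
```

```bash
python3 -m pendant '[{"dx":0.02,"dy":0.02,"dz":0,"roll":0.19},{"dx":0.06,"dy":0.06,"dz":0,"roll":0.38},{"dx":0.1,"dy":0.1,"dz":0,"roll":0.57},{"dx":0.117,"dy":0.119,"dz":0,"roll":0.76},{"dx":0.117,"dy":0.119,"dz":0,"roll":0.95},{"dx":0.117,"dy":0.119,"dz":0,"roll":1},{"dx":0.117,"dy":0.119,"dz":0,"roll":1}]' 0.22
python3 -c "
from h import *
w=shot('wrist','w10.png');s=shot('scene')
go(.4603,.0559,.016,1.724)
B=np.array([.4705,-.0103,0]);e=np.array([np.cos(1.724),np.sin(1.724),0]);f=np.array([-e[1],e[0],0])
print('bail',[(q['location'],round(q['conf'],2)) for c in (w,s) for q in vision.place_of(c,'bail_top')[:1]],proj(w,B+[0,0,.112]),proj(s,B+[0,0,.112]))
print('basket',[(q['location'],round(q['conf'],2)) for c in (w,s) for q in vision.place_of(c,'basket')[:1]],proj(w,B),proj(s,B))
P=[proj(w,B+[0,0,.045]+e*a*.072+f*b*.029) for a,b in((-1,-1),(1,-1),(1,1),(-1,1))];print(np.round(P))
# edge rows check: gray profile across the predicted outline
g=w['pixels'].astype(int).mean(2)
m=vision.silhouettes(w,'basket')
if m: v,u=np.nonzero(m[0]['region']);print('mask',m[0]['conf'],u.min(),u.max(),v.min(),v.max(),np.percentile(u,[2,98]))
"
```

```text
time_s: 33.45
tool_pos: [0.4603, 0.056, 0.2134]
ee_rot: [0.65, 0.76, -0.0, -0.0]
wrist_force: [-0.3, -0.2, -0.2]
finger_gap: 0.0716
grip_force: 0.0
dx 0.000 dy -0.000 dz 0.493 roll 0.004 | pos [0.4604 0.0558 0.2134] yaw 1.727 dist 0.197 m zz -1.0
bail [([319.7, 276.2], 0.63), ([345.2, 200.8], 0.96)] [319.62255789 273.93345757] [347.87082933 202.74193889]
basket [([317.2, 230.4], 0.94), ([347.3, 231.7], 0.87)] [319.6838325  228.63499087] [347.21452897 229.28448815]
[[345. 303.]
 [349. 178.]
 [291. 177.]
 [294. 303.]]
mask 0.65 290 346 171 304 [292. 344.]
```

```bash
python3 -m pendant '[{"dx":0,"dy":0,"dz":0.1,"roll":0},{"dx":0,"dy":0,"dz":0.21,"roll":0},{"dx":0,"dy":0,"dz":0.32,"roll":0},{"dx":0,"dy":0,"dz":0.41,"roll":0},{"dx":0,"dy":0,"dz":0.46,"roll":0},{"dx":0,"dy":0,"dz":0.485,"roll":0},{"dx":0,"dy":0,"dz":0.493,"roll":0},{"dx":0,"dy":0,"dz":0.493,"roll":0}]' 0.22
python3 -m pendant '[{"dx":0,"dy":0,"dz":0,"roll":0},{"dx":0,"dy":0,"dz":0,"roll":0},{"dx":0,"dy":0,"dz":0,"roll":0},{"dx":0,"dy":0,"dz":0,"roll":0},{"dx":0,"dy":0,"dz":0,"roll":0}]' 1
python3 -c "
from h import *
go(.4603,.0559,.016,1.724)"
```

```text
time_s: 34.6
tool_pos: [0.4609, 0.0558, 0.0166]
ee_rot: [0.651, 0.759, 0.0, 0.0]
wrist_force: [0.7, 0.4, 1.0]
finger_gap: 0.0716
grip_force: 0.0
time_s: 35.1
tool_pos: [0.461, 0.0559, 0.0172]
ee_rot: [0.651, 0.759, 0.001, 0.0]
wrist_force: [-1.4, -0.7, 6.8]
finger_gap: 0.0576
grip_force: 30.0
dx 0.000 dy -0.002 dz 0.003 roll -0.000 | pos [0.461  0.0559 0.0172] yaw 1.724 dist 0.001 m zz -1.0
```

```bash
python3 -m pendant '[{"dx":0,"dy":0,"dz":-0.005,"roll":0},{"dx":0,"dy":0,"dz":-0.03,"roll":0},{"dx":0,"dy":0,"dz":-0.08,"roll":0},{"dx":0,"dy":-0.01,"dz":-0.14,"roll":0},{"dx":0,"dy":-0.03,"dz":-0.2,"roll":0},{"dx":0,"dy":-0.05,"dz":-0.25,"roll":0},{"dx":0,"dy":-0.05,"dz":-0.29,"roll":0},{"dx":0,"dy":-0.05,"dz":-0.302,"roll":0},{"dx":0,"dy":-0.05,"dz":-0.302,"roll":0},{"dx":0,"dy":-0.05,"dz":-0.302,"roll":0}]'
cat > m.py <<'E'
from h import *
w=shot('wrist','w11.png');s=shot('scene','s11.png');t=shot('top','t11.png')
o=np.array(r.observe()['tool_pos']);m=R.from_quat(r.observe()['ee_rot']).as_matrix();print(o,yaw())
x=m[:,0]
for n,q in (('bail_top',o-.067*x+[0,0,.0955]),('basket',o-.067*x-[0,0,.0166])):
    L=[]
    for k,c in (('w',w),('s',s),('t',t)):
        p=vision.place_of(c,n)
        print(n,k,[(np.round(z['location'],1),round(z['conf'],2)) for z in p[:1]],'exp',np.round(proj(c,q),1))
        if p and p[0]['conf']>.5: L.append((c,p[0]['location']))
    print(np.round(q,4),tri(L) if len(L)>1 else '')
E
python3 m.py
```

```text
time_s: 36.1
tool_pos: [0.4403, 0.0527, 0.1366]
ee_rot: [0.651, 0.759, -0.0, -0.0]
wrist_force: [-0.2, -0.4, -2.6]
finger_gap: 0.0579
grip_force: 30.0
[0.44009794 0.05271044 0.13617052] 1.7240271584267584
bail_top w [(array([523.3, 145.8]), 0.2)] exp [319.2 559. ]
bail_top s [(array([352.3, 170. ]), 0.74)] exp [355.4 173.4]
bail_top t [(array([338.9, 217.6]), 0.65)] exp [341.7 218.2]
[ 0.4503 -0.0135  0.2317] (array([ 0.4510729 , -0.00534442,  0.24778869]), [array([0.9, 0.1]), array([-0.7, -0.9])])
basket w [] exp [319.6 337. ]
basket s [(array([324.8, 275.9]), 0.6)] exp [354.2 203.9]
basket t [(array([339.9, 215.8]), 0.68)] exp [338.1 225.5]
[ 0.4503 -0.0135  0.1196] (array([ 0.56841017, -0.04027579, -0.37156773]), [array([6.6, 0.6]), array([-4.5, -5. ])])
```

```bash
python3 -m pendant '[{"dx":0,"dy":0,"dz":0,"roll":-0.08},{"dx":0,"dy":0,"dz":0,"roll":-0.24},{"dx":0,"dy":0,"dz":0,"roll":-0.42},{"dx":0,"dy":0,"dz":0,"roll":-0.6},{"dx":0,"dy":0,"dz":0,"roll":-0.77},{"dx":0,"dy":0,"dz":0,"roll":-0.9},{"dx":0,"dy":0,"dz":0,"roll":-0.97},{"dx":0,"dy":0,"dz":0,"roll":-1},{"dx":0,"dy":0,"dz":0,"roll":-1}]'
python3 -c "
from h import *
go(.495,-.024,.1375,3.295)"
```

```text
time_s: 37.45
tool_pos: [0.4406, 0.0527, 0.1369]
ee_rot: [0.311, 0.95, -0.0, -0.0]
wrist_force: [0.1, 1.2, -2.1]
finger_gap: 0.058
grip_force: 30.0
dx -0.223 dy -0.074 dz -0.001 roll -1.001 | pos [0.4406 0.0527 0.1369] yaw 2.509 dist 0.094 m zz -1.0
```

```bash
python3 -m pendant '[{"dx":0,"dy":0,"dz":0,"roll":-0.08},{"dx":0,"dy":0,"dz":0,"roll":-0.24},{"dx":0,"dy":0,"dz":0,"roll":-0.42},{"dx":-0.03,"dy":-0.01,"dz":0,"roll":-0.6},{"dx":-0.07,"dy":-0.02,"dz":0,"roll":-0.77},{"dx":-0.12,"dy":-0.04,"dz":0,"roll":-0.9},{"dx":-0.17,"dy":-0.06,"dz":0,"roll":-0.97},{"dx":-0.21,"dy":-0.07,"dz":0,"roll":-1},{"dx":-0.223,"dy":-0.074,"dz":0,"roll":-1},{"dx":-0.223,"dy":-0.074,"dz":0,"roll":-1},{"dx":-0.223,"dy":-0.074,"dz":0,"roll":-1}]'
cat > n.py <<'E'
from h import *
s=shot('scene','s12.png');t=shot('top','t12.png')
o=np.array(r.observe()['tool_pos']);m=R.from_quat(r.observe()['ee_rot']).as_matrix();x=m[:,0]
print(o,yaw(),r.observe()['wrist_force'])
A=np.array([.6063,-.0067,.305]);d=np.array([np.cos(.153),np.sin(.153),0])
Q={'bail_top':o-.067*x+[0,0,.0955],'basket':o-.067*x-[0,0,.0166],'hook_bottom':A-[0,0,.108],'hook_tip':A-.017*d-[0,0,.087],'stand_top':A}
for n,q in Q.items():
    print(n,[x for c in (s,t) for x in ([(np.round(z['location'],1),round(z['conf'],2)) for z in vision.place_of(c,n)[:1]],'exp',np.round(proj(c,q),1))])
b=(Q['bail_top']-Q['hook_bottom']);print('bail rel hook bottom x %.4f y %.4f z %.4f'%(b@d,b@[-d[1],d[0],0],b[2]))
for k,c,b in (('s',s,(270,100,400,240)),): cv2.imwrite('pics/crop12.png',cv2.resize(c['pixels'][b[1]:b[3],b[0]:b[2],::-1],None,fx=4,fy=4,interpolation=2))
E
python3 n.py
```

```text
time_s: 38.55
tool_pos: [0.4944, -0.0234, 0.1368]
ee_rot: [-0.076, 0.997, 0.0, -0.0]
wrist_force: [-0.2, 0.5, -1.6]
finger_gap: 0.0581
grip_force: 30.0
[ 0.49447974 -0.02324016  0.1369088 ] -2.9884720338901696 [ 0.05610541 -0.73110179 -3.36872221]
bail_top [[(array([322.6, 151.4]), 0.8)], 'exp', array([324.2, 153.6]), [], 'exp', array([339.3, 165.9])]
basket [[(array([326. , 183.6]), 0.8)], 'exp', array([325. , 184.1]), [], 'exp', array([336.1, 179.1])]
hook_bottom [[(array([311.7, 159.9]), 0.61)], 'exp', array([311. , 157.1]), [], 'exp', array([334.5, 150.4])]
hook_tip [[(array([316.6, 154.1]), 0.55)], 'exp', array([315.7, 153.5]), [], 'exp', array([336.6, 154.8])]
stand_top [[(array([309.1, 126.8]), 0.61)], 'exp', array([309.2, 125.1]), [], 'exp', array([337.6, 132.8])]
bail rel hook bottom x -0.0460 y 0.0007 z 0.0354
```

```bash
python3 -m pendant '[{"dx":-0.015,"dy":0,"dz":0,"roll":0},{"dx":-0.04,"dy":0,"dz":0,"roll":0},{"dx":-0.065,"dy":0,"dz":0,"roll":0},{"dx":-0.085,"dy":0,"dz":0,"roll":0},{"dx":-0.098,"dy":0,"dz":0,"roll":0},{"dx":-0.1,"dy":0,"dz":0,"roll":0},{"dx":-0.1,"dy":0,"dz":0,"roll":0},{"dx":-0.1,"dy":0,"dz":0,"roll":0}]'
python3 n.py
```

```text
time_s: 39.95
tool_pos: [0.5342, -0.0177, 0.1368]
ee_rot: [-0.077, 0.997, 0.0, -0.0]
wrist_force: [-0.1, 0.6, -2.3]
finger_gap: 0.0577
grip_force: 30.0
[ 0.53428624 -0.01775544  0.13696819] -2.988407568020751 [-1.05140362  0.23758388 -1.98284415]
bail_top [[(array([311.7, 147. ]), 0.69)], 'exp', array([312.2, 147.9]), [], 'exp', array([335.9, 147.7])]
basket [[(array([315.4, 177.7]), 0.78)], 'exp', array([313.7, 178.3]), [], 'exp', array([333.1, 163. ])]
hook_bottom [[(array([310. , 156.8]), 0.63)], 'exp', array([311. , 157.1]), [(array([275.7, 248.3]), 0.55)], 'exp', array([334.5, 150.4])]
hook_tip [[(array([318.4, 154.3]), 0.57)], 'exp', array([315.7, 153.5]), [], 'exp', array([336.6, 154.8])]
stand_top [[(array([308. , 125.4]), 0.67)], 'exp', array([309.2, 125.1]), [], 'exp', array([337.6, 132.8])]
bail rel hook bottom x -0.0059 y 0.0001 z 0.0354
```

```bash
python3 -m pendant '[{"dx":0,"dy":0,"dz":0.015,"roll":0},{"dx":0,"dy":0,"dz":0.035,"roll":0},{"dx":-0.005,"dy":0,"dz":0.055,"roll":0},{"dx":-0.01,"dy":0,"dz":0.068,"roll":0},{"dx":-0.012,"dy":0,"dz":0.075,"roll":0},{"dx":-0.012,"dy":0,"dz":0.078,"roll":0},{"dx":-0.012,"dy":0,"dz":0.078,"roll":0},{"dx":-0.012,"dy":0,"dz":0.078,"roll":0}]'
python3 n.py
```

```text
time_s: 41.35
tool_pos: [0.5399, -0.017, 0.1063]
ee_rot: [-0.077, 0.997, -0.0, 0.001]
wrist_force: [-0.1, 0.0, 2.3]
finger_gap: 0.0577
grip_force: 30.0
[ 0.53970026 -0.01700689  0.10622386] -2.9884349308357616 [0.02421277 0.37758211 3.11927642]
bail_top [[(array([310.2, 153.5]), 0.62)], 'exp', array([311. , 155.8]), [], 'exp', array([334.7, 149.9])]
basket [[(array([311.7, 186. ]), 0.86)], 'exp', array([312.6, 185.2]), [], 'exp', array([332.1, 164.4])]
hook_bottom [[(array([314. , 156.4]), 0.53)], 'exp', array([311. , 157.1]), [], 'exp', array([334.5, 150.4])]
hook_tip [[(array([317.2, 153.8]), 0.5)], 'exp', array([315.7, 153.5]), [], 'exp', array([336.6, 154.8])]
stand_top [[(array([307.7, 123.9]), 0.9)], 'exp', array([309.2, 125.1]), [], 'exp', array([337.6, 132.8])]
bail rel hook bottom x -0.0004 y -0.0000 z 0.0048
```

```bash
python3 -m pendant '[{"dx":0,"dy":0,"dz":-0.002,"roll":0},{"dx":0,"dy":0,"dz":-0.002,"roll":0},{"dx":0,"dy":0,"dz":-0.002,"roll":0}]'; python3 -m pendant '[{"dx":0,"dy":0,"dz":0,"roll":0},{"dx":0,"dy":0,"dz":0,"roll":0},{"dx":0,"dy":0,"dz":0,"roll":0},{"dx":0,"dy":0,"dz":0,"roll":0},{"dx":0,"dy":0,"dz":0,"roll":0},{"dx":0,"dy":0,"dz":0,"roll":0}]' 0.22
python3 n.py
```

```text
time_s: 42.25
tool_pos: [0.5391, -0.017, 0.1064]
ee_rot: [-0.077, 0.997, 0.0, -0.0]
wrist_force: [0.1, 0.1, 3.1]
finger_gap: 0.0581
grip_force: 30.0
time_s: 42.85
tool_pos: [0.5394, -0.017, 0.1066]
ee_rot: [-0.077, 0.997, 0.0, -0.0]
wrist_force: [1.0, 0.3, -0.5]
finger_gap: 0.072
grip_force: 0.0
[ 0.53937795 -0.01699079  0.10659518] -2.988397989067798 [-0.09001748  0.02924292 -0.32359788]
bail_top [[(array([309.5, 153.6]), 0.83)], 'exp', array([311.1, 155.8]), [], 'exp', array([334.7, 150. ])]
basket [[(array([318.8, 154.6]), 0.66)], 'exp', array([312.7, 185.2]), [], 'exp', array([332.1, 164.5])]
hook_bottom [[(array([312.3, 160.1]), 0.44)], 'exp', array([311. , 157.1]), [], 'exp', array([334.5, 150.4])]
hook_tip [[(array([317.6, 152.6]), 0.54)], 'exp', array([315.7, 153.5]), [], 'exp', array([336.6, 154.8])]
stand_top [[(array([308. , 126.9]), 0.78)], 'exp', array([309.2, 125.1]), [], 'exp', array([337.6, 132.8])]
bail rel hook bottom x -0.0007 y 0.0000 z 0.0051
```

```bash
python3 -m pendant '[{"dx":0.01,"dy":0,"dz":0,"roll":0},{"dx":0.03,"dy":0,"dz":0,"roll":0},{"dx":0.06,"dy":0,"dz":0,"roll":0},{"dx":0.1,"dy":0,"dz":0,"roll":0},{"dx":0.14,"dy":0,"dz":0,"roll":0},{"dx":0.19,"dy":0,"dz":0,"roll":0},{"dx":0.24,"dy":0,"dz":0,"roll":0},{"dx":0.26,"dy":0,"dz":0,"roll":0},{"dx":0.26,"dy":0,"dz":0,"roll":0}]'
cat > p.py <<'E'
from h import *
c=[shot('scene',f'e{i}.png') for i in range(1)]
A=np.array([.6063,-.0067,.305])
for n,q in (('bail_top',A-[0,0,.105]),('basket',A-[0,0,.217]),('s_hook',A),('hook_bottom',A-[0,0,.108]),('bangle_a',A-[0,0,.214])):
    print(n,[(np.round(z['location'],1),round(z['conf'],2)) for z in vision.place_of(c[0],n)[:2]],np.round(proj(c[0],q),1))
a=c[0]['pixels'].astype(int)[110:210,270:350]
for k in range(3):
    for _ in range(6): b=vision.camera('scene')['pixels'].astype(int)[110:210,270:350]
    print('motion',(np.abs(b-a).max(2)>40).sum());a=b
E
python3 p.py
```

```text
time_s: 44.35
tool_pos: [0.4353, -0.033, 0.1067]
ee_rot: [-0.076, 0.997, 0.0, -0.0]
wrist_force: [0.1, -0.4, -0.0]
finger_gap: 0.0717
grip_force: 0.0
bail_top [(array([308.6, 153.6]), 0.83), (array([322.8, 275.9]), 0.7)] [310.9 156.3]
basket [(array([314. , 187.2]), 0.92), (array([299.7, 178.9]), 0.66)] [312.5 185.6]
s_hook [(array([310. , 126.3]), 0.63)] [309.2 125.1]
hook_bottom [(array([312.1, 159.1]), 0.53)] [311.  157.1]
bangle_a [(array([321.4, 188.3]), 0.49), (array([301.4, 177.4]), 0.42)] [312.5 184.9]
motion 5
motion 1
motion 0
```

```bash
python3 -m pendant '[{"dx":0,"dy":0,"dz":0,"roll":0},{"dx":0,"dy":0,"dz":0,"roll":0},{"dx":0,"dy":0,"dz":0,"roll":0},{"dx":0,"dy":0,"dz":0,"roll":0},{"dx":0,"dy":0,"dz":0,"roll":0},{"dx":0,"dy":0,"dz":0,"roll":0},{"dx":0,"dy":0,"dz":0,"roll":0},{"dx":0,"dy":0,"dz":0,"roll":0},{"dx":0,"dy":0,"dz":0,"roll":0},{"dx":0,"dy":0,"dz":0,"roll":0},{"dx":0,"dy":0,"dz":0,"roll":0},{"dx":0,"dy":0,"dz":0,"roll":0}]' && python3 -c "
from bench import job
print(job.finish_job())"
```

```text
time_s: 46.75
tool_pos: [0.4366, -0.0329, 0.1066]
ee_rot: [-0.077, 0.997, -0.0, -0.0]
wrist_force: [-0.1, -0.1, 0.5]
finger_gap: 0.0716
grip_force: 0.0
the job is handed in; nothing more can be done
None
```

I handed the job in at about 47 s of the 72 s: the S-hook is on the stand's arm and the basket hangs from its lower bend by the bail, still and let go, with both bangles detected in it; the hand-in returned no verdict, so I can't confirm a pass.

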